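# Pack a bead order into a lidded jar

### The arm

A 6-joint arm with a two-finger parallel gripper is mounted at the origin on the work surface. World frame = base frame: x ahead of the robot, y to its left, z up, the work surface at z = 0. Lengths are in m, angles in rad, forces in N, time in s.
With the tool pointing down it reaches from about 0.3 to 0.875 m from the base axis. Payload 6.4 kg.
Tool frame: the origin (TCP) lies at the very end of the fingers, on their centre line; the grasp point (between the pads) lies tcp_to_grasp behind it (tcp_to_grasp is the distance from the TCP to the grasp point, in m); z points along the fingers, y is the direction in which the jaws open and shut (so a half turn about z gives the same grasp; the last joint's range is limited). The gripper opens to 85 mm and grips with 20 to 120 N. Pads are 22 mm wide; open, the fingers measure 114 mm over their backs; the gripper's body (76 mm by 85 mm) begins 54 mm behind the grasp point. The pads swing forward as they close: fully open they stand 13 mm farther back than shut.
Start: joints at [1.009, 0.181, 1.607, -0, 1.354, -0.206], TCP at [0.2, 0.539, 0.231] pointing down, gripper open.
Joint ranges: [-2.99, 2.99], [-0.89, 2.07], [0.3, 2.58], [-1.14, 4.28], [0, 2.63], [-3.12, 3.12]. Speed limits (rad/s): [2.57, 2.57, 3.01, 3.14, 3.14, 3.14].

### API

Orientations are given as a unit quaternion [w, x, y, z].
In Python, from bench import get_obs, camera, hand_in, tcp_to_grasp gives the robot as it stands.
- The arm moves only by the shell command python3 -m inch 'ROWS' [OPENING]. ROWS is JSON, a list of rows, each an object with "delta_pos": the shift along the tool's x, y, z in cm, a list of three; "rotation": the turn, a rotation vector about the tool's x, y, z in rad, a list of three. In form: [{"delta_pos": [x, y, z], "rotation": [rx, ry, rz]}, ...]. A call has 1 to 10 rows; each row shifts and turns the commanded pose from where the row before left it, along the tool's axes as they then stand; what a row does not reach is not made up. A row lasts 1/10 s, in which the tool goes at most 50 mm and 8.59 degrees, less where a joint would pass 70% of its speed; a pose out of reach is approached as far as the arm can. A call is refused whole if a number of a shift passes 5 or a number of a turn 0.15, either way. A call with a gripper value outside its range is refused whole. OPENING is the finger opening in cm, from 0 to 8.54, set as the call begins (- or left out, the last holds). The fingers move at their own pace and stop on an object; the grip force is fixed at half the most. Time passes only in rows, so rows that do not move let the fingers close. It gives the time, the measured TCP pose, the force and the opening at its end, in the units of the state.
- get_obs(): the state, without advancing time (a new reading comes with each control period).
- camera(name): name is "side" or "top" or "wrist"; returns a dict with "color" (420x560x3 uint8, red, green, blue), "vfov" (degrees; the focal length in pixels is half the picture's height over the tangent of half this angle, whatever the lens; pixels are square), "cx", "cy" (the principal point, pixels), "eye" and "orientation" of the camera in the world; the wrist camera has in their place "T_tool_cam" (4x4, takes a point from camera to tool coordinates, whose origin is the TCP and whose axes are the flange's). Camera axes: x right, y down, z forward; pixel columns grow to the right and rows downward; lengths in m; the calibration is good to about 2 mm. The wrist camera is an equidistant fisheye: a pixel r from the principal point sees the ray r / f radians off the axis. A picture is of the moment at which its call begins: read the wrist's pose just before it. There is no depth.
- hand_in(): hands the job in, once; it reports no verdict.
The state is a dict: "time_s": time; "q": joint angles; "dq": joint speeds; "joint_efforts": joint torques, N m; "eef_pos": TCP position; "eef_rot": TCP orientation; "wrist_force": force on the tool from outside, world axes, zero at the start; "torque": the same for the moment, N m; "opening": opening from 0.0 (shut) to 1.0 (fully open).
Only numpy, scipy, OpenCV 4.12 (cv2) and the standard library are available. Lean on these libraries where they do the work, as an engineer would, in place of code of your own. Each camera call takes 0.05 s, during which the arm holds its last target.

### The job

Pack the bead order: lift the clear cover off the pocket tray and the bamboo lid off the white jar and set both down on the bench, pluck every six-sided barrel bead out of the tray and put it in the jar, then put the lid back on the jar and the cover back over the tray so that both sit fully home. Leave the flat round beads lying in their pockets and do not push the tape, paperweight, stapler or cards about.

Things in the scene. Friction and masses are not known exactly. Their poses are not given: they have to be found in the camera images.
- tray: grey plastic pocket tray held to the bench by suction feet (it does not move), 136 mm square, 13 mm high; 3 by 3 square pockets along its x and y, 28 mm wide, 10 mm deep (floor 3 mm above the bench), 46 mm apart centre to centre, centred on the tray. Origin: centre of its underside, z up. It stands left or right of the robot's midline, the jar on the other side
- cover: clear plastic dust cover, loose, 150 g: a square box open below, 148 mm outside, 143 mm inside (3.5 mm play round the tray), 32 mm high, with a bar grip on top. It covers the tray, its edge resting on the bench round it. Origin: centre of its lower edge, z up: 0 mm above the tray's origin when fully home; x and y along its sides
- cover_grip (a point): middle height of the cover's black bar grip, 46 mm above the cover's origin; the bar is 12 mm thick (along the cover's x), 56 mm long (along its y), its top 10 mm above this point and the cover's top face 14 mm below
- jar: round white ceramic storage jar, loose, standing on the bench, 0.55 kg, 108 mm outer and 98 mm inner diameter, 65 mm tall, inner floor 6 mm up. Origin: centre of its underside, z up
- lid: round bamboo lid, loose (no thread or clip), 90 g: a plug 91 mm wide, 6 mm deep that drops into the jar's mouth (3.5 mm play), a 108 mm flange 6 mm thick that rests on the rim, a 14 mm neck and a round knob on top. Origin: centre of the plug's underside, z up; seated it is 59 mm above the jar's origin; on the bench it stands on the plug
- lid_knob (a point): middle of the lid's knob, 28 mm above the lid's origin; the knob is round, 24 mm in diameter and 16 mm tall, its top 8 mm above this point
- hex1: six-sided barrel bead of fired clay, 18 mm across flats (20.8 over corners), 22 mm tall, 14 g, 5 mm hole along its axis; up to two of the six are absent (None from the start). Starts upright in a tray pocket under the cover, its top 12 mm above the tray's top. Origin: centre of its underside; z along its axis; +x points to a corner (flats face 30, 90, 150 .. degrees)
- hex2: six-sided barrel bead of fired clay, 18 mm across flats (20.8 over corners), 22 mm tall, 14 g, 5 mm hole along its axis; up to two of the six are absent (None from the start). Starts upright in a tray pocket under the cover, its top 12 mm above the tray's top. Origin: centre of its underside; z along its axis; +x points to a corner (flats face 30, 90, 150 .. degrees)
- hex3: six-sided barrel bead of fired clay, 18 mm across flats (20.8 over corners), 22 mm tall, 14 g, 5 mm hole along its axis; up to two of the six are absent (None from the start). Starts upright in a tray pocket under the cover, its top 12 mm above the tray's top. Origin: centre of its underside; z along its axis; +x points to a corner (flats face 30, 90, 150 .. degrees)
- hex4: six-sided barrel bead of fired clay, 18 mm across flats (20.8 over corners), 22 mm tall, 14 g, 5 mm hole along its axis; up to two of the six are absent (None from the start). Starts upright in a tray pocket under the cover, its top 12 mm above the tray's top. Origin: centre of its underside; z along its axis; +x points to a corner (flats face 30, 90, 150 .. degrees)
- hex5: six-sided barrel bead of fired clay, 18 mm across flats (20.8 over corners), 22 mm tall, 14 g, 5 mm hole along its axis; up to two of the six are absent (None from the start). Starts upright in a tray pocket under the cover, its top 12 mm above the tray's top. Origin: centre of its underside; z along its axis; +x points to a corner (flats face 30, 90, 150 .. degrees)
- hex6: six-sided barrel bead of fired clay, 18 mm across flats (20.8 over corners), 22 mm tall, 14 g, 5 mm hole along its axis; up to two of the six are absent (None from the start). Starts upright in a tray pocket under the cover, its top 12 mm above the tray's top. Origin: centre of its underside; z along its axis; +x points to a corner (flats face 30, 90, 150 .. degrees)
- disc1: flat round bead of the same fired clay, 24 mm in diameter, 9 mm tall, lying flat in a pocket of the tray (top 1 mm below the tray's top); it stays there. Origin: centre of its underside, z up
- disc2: flat round bead of the same fired clay, 24 mm in diameter, 9 mm tall, lying flat in a pocket of the tray (top 1 mm below the tray's top); it stays there. Origin: centre of its underside, z up
- tape: roll of white electrical tape lying flat, 64 mm across, 19 mm high; bystander. Origin: centre of its underside
- paperweight: clear glass paperweight dome, 72 mm across, 44 mm high; bystander. Origin: centre of its underside
- stapler: purple plastic press-button stapler, 34 mm wide, 118 mm long along its y, 62 mm high; bystander. Origin: centre of its underside
- cards: small stack of backing cards, 90 by 130 by 20 mm; bystander. Origin: centre of its underside
Things that resemble listed ones, but are neither listed nor needed, are in the scene too. There is more than one size of the lid; the job needs the largest.

How it is judged:
On the way, in this order (a step that is already met when the one before it is completed fails the run):
1. the lid is off the jar, the cover is off the tray, and both lie on the bench (horizontal distance between cover and tray above 0.13 m and height (world z) of each of cover, lid below 0.03 m and linear speed of each of cover, lid below 0.03 m/s and horizontal distance between lid and jar above 0.1 m), for 0.2 s.
2. every six-sided bead is in the jar (horizontal distance between each of hex1, hex2, hex3, hex4, hex5, hex6 and jar below 0.05 m and z of hex1 in the frame of jar between 0 and 0.06 m and z of hex2 in the frame of jar between 0 and 0.06 m and z of hex3 in the frame of jar between 0 and 0.06 m and z of hex4 in the frame of jar between 0 and 0.06 m and z of hex5 in the frame of jar between 0 and 0.06 m and z of hex6 in the frame of jar between 0 and 0.06 m), for 0.2 s.
At the end, for the whole second after the job is handed in: six-sided beads in the jar, which stands upright; lid on it within 7 mm of centred, origin 55 to 62.5 mm up the jar, level within 3.4 degrees; cover over the tray within 8 mm of centred, edge within 4 mm of the bench; all at rest; flat beads within 12 mm of their start and flat (all of step 2 and horizontal distance between lid and jar below 0.007 m and z of lid in the frame of jar between 0.055 and 0.0625 m and angle between the z axis of lid and the z axis of jar, either way round below 0.06 rad and angle between each of jar, cover's own z axis and vertical below 0.05 rad and height (world z) of jar below 0.005 m and linear speed of each of lid, jar, cover below 0.02 m/s and horizontal distance between cover and tray below 0.008 m and height (world z) of cover below 0.004 m and distance of each of disc1, disc2 from where it was at the start of the episode below 0.012 m and angle between each of disc1, disc2's own z axis and vertical below 0.2 rad); the robot touches nothing.
It fails at once if the tape, paperweight, stapler or cards is pushed more than 30 mm (distance of any of tape, paperweight, stapler, cards from where it was at the start of the episode above 0.03 m).
It fails at once if the jar is tipped over (angle between jar's own z axis and vertical above 0.7 rad).
Of hex1, hex2, hex3, hex4, hex5, hex6 only 4 to 6 are there at a start; the rules pass over those that are not, and their reading is None.
At some moment in a run one of lid, jar, cover may be knocked a few centimetres aside while the robot is not near it.
Once in a run the grip may slacken for a moment while it holds something.
It also fails if it takes over 210 s, if anything falls off the work surface, if the arm or the gripper's body presses on something with over 40 N, if the wrist force passes 120 N, or if a joint passes its speed limit or range.

## Working session

There is one attempt and no reset: what is moved stays moved. The work goes in short steps, Python scripts to look and compute and a shell command to move; the robot and the scene stay as the last step left them, time stands still between calls to the robot, and variables do not carry over. Pictures are saved under pics/ and viewed, and the job is handed in when it is done.

```bash
ls; mkdir -p pics; python3 - <<'E'
from bench import *
import cv2
o=get_obs(); print(o, tcp_to_grasp)
for n in ["side","top","wrist"]:
    c=camera(n); cv2.imwrite(f"pics/{n}0.png",c["color"][:,:,::-1]); print(n,{k:v for k,v in c.items() if k!="color"})
E
```

```text
pics
{'time_s': 0.0, 'q': array([ 1.00869187e+00,  1.81534815e-01,  1.60799624e+00, -2.52998767e-05,
        1.35379891e+00, -2.06304258e-01]), 'dq': array([-0.00111223,  0.00100712,  0.00120545, -0.00168521, -0.00111325,
        0.00048501]), 'joint_efforts': array([-2.56980398e-03, -4.44867647e+01, -3.51333153e+01, -4.45201022e-04,
        9.21470724e-03,  6.23326670e-07]), 'eef_pos': array([0.19999116, 0.53851582, 0.23039334]), 'eef_rot': array([-3.14139962e-04,  1.76960449e-01,  9.84217580e-01, -8.09956231e-04]), 'wrist_force': array([ 0.10229824,  0.34271889, -0.22914705]), 'torque': array([-0.02712405,  0.03028576, -0.00172133]), 'opening': 1.0016977868862655} 0.0187
side {'vfov': 50.98808258362889, 'cx': 280.32059593480346, 'cy': 210.26222954866236, 'eye': array([0.53684522, 0.55648777, 0.50184278]), 'orientation': array([ 0.01516087, -0.01403804,  0.89559303, -0.44439419])}
top {'vfov': 56.06462117657225, 'cx': 280.66042561165335, 'cy': 211.51962705038383, 'eye': array([ 0.54420314, -0.02116913,  0.76068309]), 'orientation': array([ 0.03382405, -0.70011348,  0.71317691, -0.00870251])}
wrist {'vfov': 65.70646984690485, 'cx': 275.7300414982957, 'cy': 210.0721371713205, 'T_tool_cam': array([[ 9.53881204e-06, -9.58833798e-01, -2.83967865e-01,
         7.31126632e-02],
       [ 9.99999996e-01, -1.52019431e-05,  8.49214009e-05,
        -7.67825409e-05],
       [-8.57423727e-05, -2.83967864e-01,  9.58833794e-01,
        -1.42766986e-01],
       [ 0.00000000e+00,  0.00000000e+00,  0.00000000e+00,
         1.00000000e+00]])}
```

View pics/side0.png

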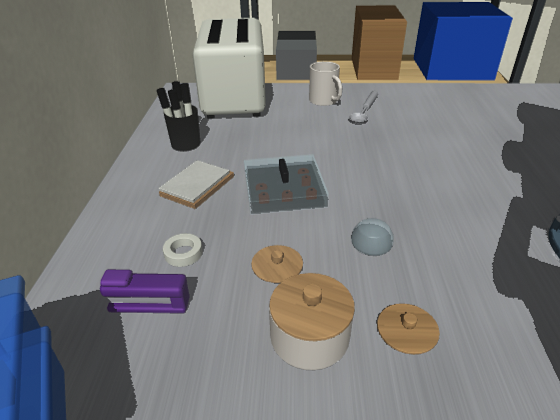

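View pics/top0.png

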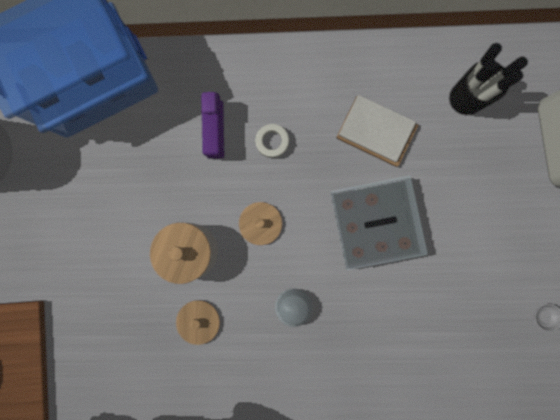

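View pics/wrist0.png

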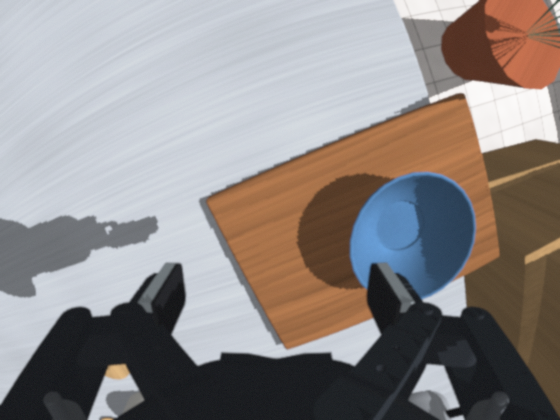

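Candidates: lid = (181,253) in top view, seated on the white jar, versus two smaller bench lids at (261,224) and (199,322). The cover and tray are at (380,222), and the blue bowl at left is a decoy. The largest lid, on the jar, is my choice, and I'll check it in a close crop.

```bash
cat > h.py <<'E'
from bench import *
import cv2, numpy as np
from scipy.spatial.transform import Rotation as R
def rot(q): return R.from_quat([q[1],q[2],q[3],q[0]]).as_matrix()
def grab(n):
    o=get_obs(); c=camera(n); c["name"]=n
    if n=="wrist":
        T=np.array(c["T_tool_cam"]); Rt=rot(o["eef_rot"])
        c["Rc"]=Rt@T[:3,:3]; c["eye"]=o["eef_pos"]+Rt@T[:3,3]
    else: c["Rc"]=rot(c["orientation"])
    c["f"]=210/np.tan(np.radians(c["vfov"])/2)
    return c
def ray(c,u,v):
    x=(u-c["cx"]); y=(v-c["cy"]); f=c["f"]
    if c["name"]=="wrist":
        r=np.hypot(x,y); th=r/f; k=np.sin(th)/r if r>1e-9 else 1/f
        d=np.array([x*k,y*k,np.cos(th)])
    else: d=np.array([x/f,y/f,1]); d/=np.linalg.norm(d)
    return c["Rc"]@d
def onz(c,u,v,z):
    d=ray(c,u,v); return c["eye"]+d*(z-c["eye"][2])/d[2]
def proj(c,p):
    q=c["Rc"].T@(np.array(p)-c["eye"]); 
    if c["name"]=="wrist":
        r=np.hypot(q[0],q[1]); th=np.arctan2(r,q[2]); s=c["f"]*th/max(r,1e-9)
        return c["cx"]+q[0]*s, c["cy"]+q[1]*s
    return c["cx"]+c["f"]*q[0]/q[2], c["cy"]+c["f"]*q[1]/q[2]
def tri(c1,p1,c2,p2):
    d1,d2=ray(c1,*p1),ray(c2,*p2); A=np.stack([d1,-d2],1)
    t=np.linalg.lstsq(A,c2["eye"]-c1["eye"],rcond=None)[0]
    a=c1["eye"]+t[0]*d1; b=c2["eye"]+t[1]*d2; return (a+b)/2, np.linalg.norm(a-b)
def save(c,name,box=None,k=1):
    im=c["color"][:,:,::-1]
    if box: x0,y0,x1,y1=box; im=im[y0:y1,x0:x1]
    if k!=1: im=cv2.resize(im,None,fx=k,fy=k,interpolation=cv2.INTER_CUBIC)
    cv2.imwrite("pics/"+name,im)
def st():
    o=get_obs(); M=rot(o["eef_rot"]); 
    print("t",round(o["time_s"],2),"tcp",o["eef_pos"].round(4),"x",M[:,0].round(3),"y",M[:,1].round(3),"z",M[:,2].round(3),"F",o["wrist_force"].round(1),"open",round(o["opening"],3),"q",o["q"].round(2)); return o
def go(p,yawdir=None):
    """delta (cm, tool axes) to reach TCP p pointing down with tool y along angle yawdir (rad, mod pi)"""
    o=get_obs(); M=rot(o["eef_rot"]); d=M.T@(np.array(p)-o["eef_pos"])*100
    out={"d_cm":d.round(2),"dist":round(float(np.linalg.norm(d)),2)}
    z=np.array([0,0,-1.]); 
    if yawdir is None:
        y=M[:,1].copy(); y[2]=0; y/=np.linalg.norm(y)
    else:
        y=np.array([np.cos(yawdir),np.sin(yawdir),0]); 
        if y@M[:,1]<0: y=-y
    Mt=np.stack([np.cross(y,z),y,z],1)
    out["rotvec"]=R.from_matrix(M.T@Mt).as_rotvec().round(3)
    out["d_in_target_axes"]=(Mt.T@(np.array(p)-o["eef_pos"])*100).round(2)
    print(out)
E
python3 - <<'E'
from h import *
t=grab("top"); s=grab("side")
save(t,"top_tray.png",(310,160,450,290),5); save(t,"top_jar.png",(130,170,330,360),4)
for u,v in [(181,253),(261,224),(199,322),(380,222),(272,140),(212,125),(378,130),(294,307)]: print(u,v,onz(t,u,v,0.0).round(3))
# lid knob tri
print(tri(t,(177,254),s,(313,296)), tri(t,(381,222),s,(284,170)))
E
```

```text
181 253 [0.514 0.2   0.   ]
261 224 [0.567 0.044 0.   ]
199 322 [0.381 0.166 0.   ]
380 222 [ 0.566 -0.184  0.   ]
272 140 [0.731 0.02  0.   ]
212 125 [0.764 0.138 0.   ]
378 130 [ 0.745 -0.186  0.   ]
294 307 [ 0.408 -0.017  0.   ]
(array([0.51597328, 0.18267288, 0.08412879]), np.float64(0.0013484436080524096)) (array([ 0.56494171, -0.17670708,  0.04368493]), np.float64(0.00045689799276625625))
```

View pics/top_tray.png

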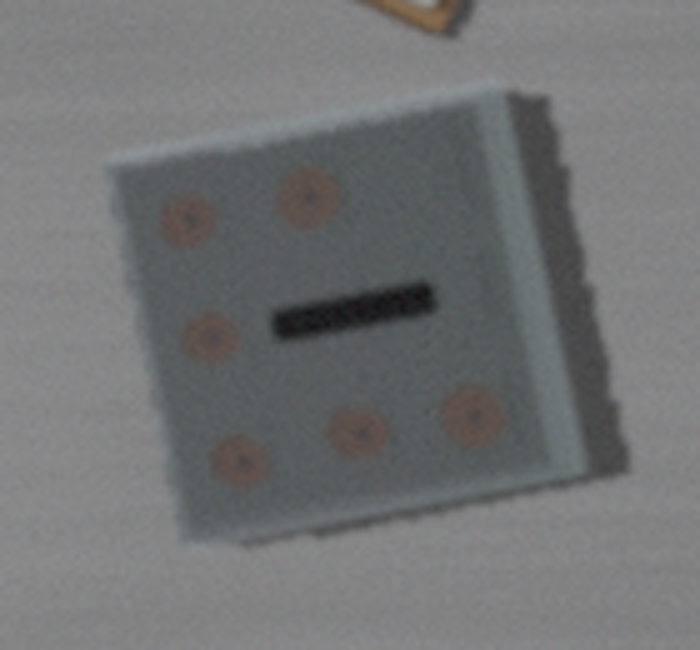

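View pics/top_jar.png

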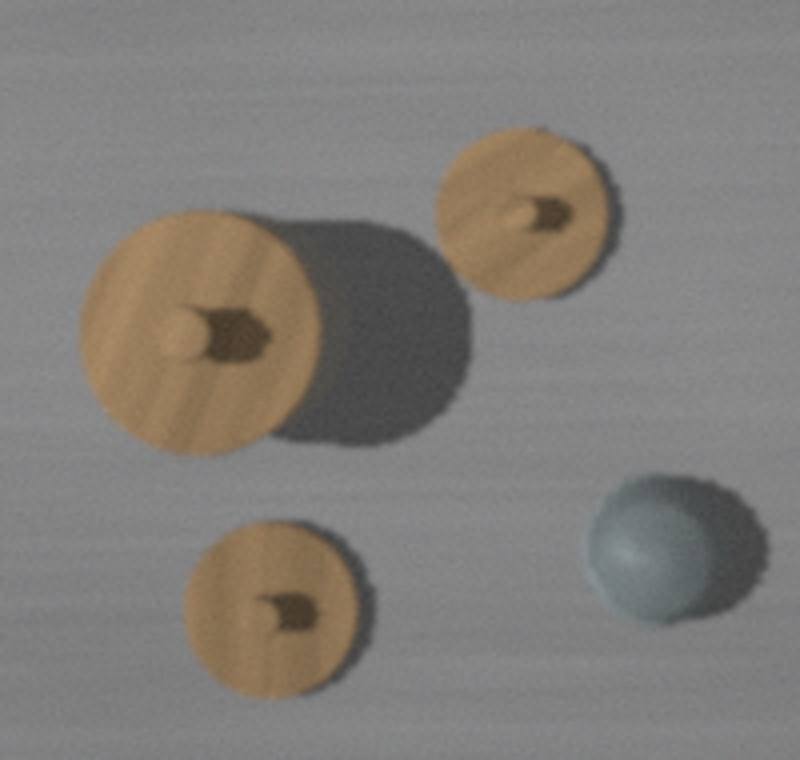

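Top view: up is +x and right is −y. The large lid is seated on the jar at (177,254). The smaller lids at (261,224) and (199,322) lie on the bench, so the choice stands. Through the cover I see six round spots, with the bar grip at (381,222). I'll move over the jar.

```bash
python3 - <<'E'
from h import *
st(); go([0.50,0.19,0.24])
E
```

```text
t 0.25 tcp [0.2001 0.5388 0.2309] x [-0.937  0.348  0.   ] y [ 0.348  0.937 -0.001] z [-0.    -0.001 -1.   ] F [-0.2 -1.1  0.1] open 1.002 q [ 1.01  0.18  1.61 -0.    1.35 -0.21]
{'d_cm': array([-40.26, -22.25,  -0.9 ]), 'dist': 46.01, 'rotvec': array([-0.001, -0.   , -0.   ]), 'd_in_target_axes': array([-40.26, -22.25,  -0.91])}
```

```bash
python3 -m inch '[{"delta_pos":[-3.3,-1.8,0],"rotation":[0,0,0]},{"delta_pos":[-3.3,-1.8,0],"rotation":[0,0,0]},{"delta_pos":[-3.3,-1.8,0],"rotation":[0,0,0]},{"delta_pos":[-3.3,-1.8,0],"rotation":[0,0,0]},{"delta_pos":[-3.3,-1.8,0],"rotation":[0,0,0]},{"delta_pos":[-3.3,-1.8,0],"rotation":[0,0,0]}]'
python3 -m inch '[{"delta_pos":[-3.4,-1.9,0],"rotation":[0,0,0]},{"delta_pos":[-3.4,-1.9,0],"rotation":[0,0,0]},{"delta_pos":[-3.4,-1.9,0],"rotation":[0,0,0]},{"delta_pos":[-3.4,-1.9,0],"rotation":[0,0,0]},{"delta_pos":[-3.4,-1.9,-0.5],"rotation":[0,0,0]},{"delta_pos":[-3.4,-1.9,-0.4],"rotation":[0,0,0]},{"delta_pos":[0,0,0],"rotation":[0,0,0]},{"delta_pos":[0,0,0],"rotation":[0,0,0]}]'
python3 - <<'E'
from h import *
st(); c=grab("wrist"); save(c,"w1.png")
print(proj(c,[0.516,0.183,0.087]))
t=grab("top"); save(t,"t1.png"); s=grab("side"); save(s,"s1.png")
E
```

```text
time_s: 0.85
eef_pos: [0.349, 0.3676, 0.2313]
eef_rot: [0.0, 0.177, 0.984, 0.0]
wrist_force: [0.3, 0.7, -0.2]
opening: 1.002
time_s: 1.65
eef_pos: [0.5, 0.1902, 0.2401]
eef_rot: [-0.0, 0.178, 0.984, 0.0]
wrist_force: [0.1, 0.7, -0.4]
opening: 1.0
t 1.65 tcp [0.5    0.1902 0.2401] x [-0.937  0.35   0.001] y [0.35  0.937 0.   ] z [-0.001  0.    -1.   ] F [ 0.1  0.7 -0.4] open 1.0 q [ 0.14  0.08  1.7   0.    1.36 -1.07]
(np.float64(274.54789116515525), np.float64(213.2071317298495))
```

View pics/w1.png

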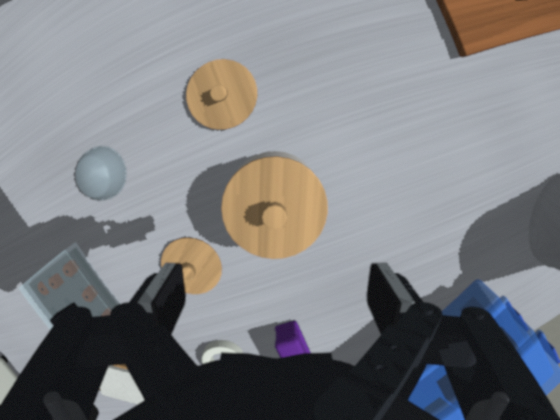

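Wrist view: the large lid is centred near (275,208) with its knob at (274,216). I'll measure the flange circle.

```bash
cat >> h.py <<'E'
def wood(c,lo=(5,60,80),hi=(25,255,255),amin=300):
    hsv=cv2.cvtColor(c["color"],cv2.COLOR_RGB2HSV); m=cv2.inRange(hsv,lo,hi)
    m=cv2.morphologyEx(m,cv2.MORPH_OPEN,np.ones((3,3)))
    m=cv2.morphologyEx(m,cv2.MORPH_CLOSE,np.ones((9,9)))
    cs,_=cv2.findContours(m,cv2.RETR_EXTERNAL,cv2.CHAIN_APPROX_NONE)
    return [k for k in cs if cv2.contourArea(k)>amin]
def circ(c,k,z):
    h=cv2.convexHull(k)[:,0,:]; P=np.array([onz(c,u,v,z)[:2] for u,v in h])
    (x,y),r=cv2.minEnclosingCircle(P.astype(np.float32)*1000)
    # LSQ circle
    A=np.c_[2*P,np.ones(len(P))]; s=np.linalg.lstsq(A,(P**2).sum(1),rcond=None)[0]
    return s[:2].round(4), round(float(np.sqrt(s[2]+s[0]**2+s[1]**2)),4)
E
python3 - <<'E'
from h import *
for n in ["wrist","top","side"]:
    c=grab(n)
    for k in wood(c):
        x,y,w,h=cv2.boundingRect(k); print(n,(x,y,w,h),cv2.contourArea(k),circ(c,k,0.071))
c=grab("wrist"); print(onz(c,274,216,0.095).round(4))
go([0.515,0.184,0.24])
E
```

```text
wrist (160, 239, 61, 56) 2080.0 (array([0.5451, 0.0737]), 0.0343)
wrist (220, 158, 106, 102) 8336.0 (array([0.5165, 0.182 ]), 0.0534)
wrist (186, 61, 71, 70) 3809.0 (array([0.3914, 0.1749]), 0.0343)
wrist (443, 0, 117, 57) 4643.5 (array([0.3801, 0.5255]), 0.0997)
top (176, 301, 44, 43) 1446.0 (array([0.3965, 0.1507]), 0.0378)
top (150, 223, 61, 61) 2830.5 (array([0.5171, 0.1814]), 0.0536)
top (239, 202, 43, 43) 1401.5 (array([0.5663, 0.0396]), 0.0377)
side (377, 304, 62, 50) 2356.0 (array([0.4047, 0.2169]), 0.0365)
side (252, 245, 102, 96) 5928.0 (array([0.5373, 0.1543]), 0.0799)
side (160, 172, 74, 36) 382.5 (array([ 0.7167, -0.0872]), 0.0668)
side (264, 55, 40, 28) 349.5 (array([ 0.5703, -0.6833]), 0.1168)
side (389, 18, 49, 65) 1023.5 (array([ 0.2366, -0.8911]), 0.3212)
[0.5153 0.184  0.095 ]
{'d_cm': array([-1.74, -0.17,  0.03]), 'dist': 1.75, 'rotvec': array([ 0., -0.,  0.]), 'd_in_target_axes': array([-1.74, -0.17,  0.03])}
```

```bash
python3 -m inch '[{"delta_pos":[-1.0,-0.1,1],"rotation":[0,0,0]},{"delta_pos":[-0.84,-0.1,2],"rotation":[0,0,0]},{"delta_pos":[0,0,3],"rotation":[0,0,0]},{"delta_pos":[0,0,3],"rotation":[0,0,0]},{"delta_pos":[0,0,2],"rotation":[0,0,0]},{"delta_pos":[0,0,0],"rotation":[0,0,0]}]' 5.5
python3 - <<'E'
from h import *
st(); c=grab("wrist"); save(c,"w2.png")
for k in wood(c):
    x,y,w,h=cv2.boundingRect(k); print((x,y,w,h),circ(c,k,0.071))
E
```

```text
time_s: 2.6
eef_pos: [0.5138, 0.182, 0.1262]
eef_rot: [-0.003, 0.177, 0.984, -0.001]
wrist_force: [-0.5, 0.7, -0.4]
opening: 0.644
t 2.6 tcp [0.5138 0.182  0.1262] x [-0.937  0.348  0.006] y [ 0.348  0.937 -0.003] z [-0.007 -0.001 -1.   ] F [-0.5  0.7 -0.4] open 0.644 q [ 0.12  0.24  1.77 -0.    1.14 -1.09]
(127, 266, 56, 42) (array([0.5239, 0.0826]), 0.0213)
(198, 154, 160, 152) (array([0.5167, 0.1822]), 0.0534)
(154, 19, 99, 98) (array([0.3987, 0.1764]), 0.0314)
(516, 0, 44, 29) (array([0.4147, 0.44  ]), 0.029)
```

View pics/w2.png

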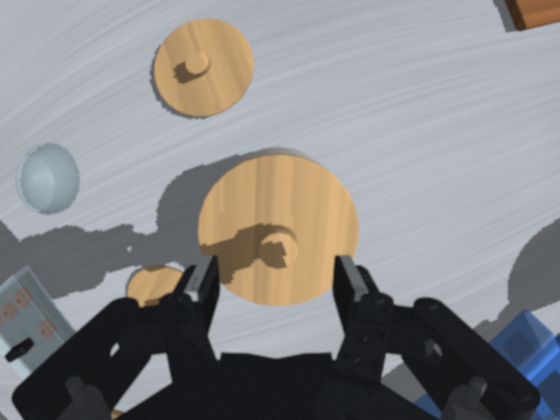

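```bash
python3 -m inch '[{"delta_pos":[-0.1,0,1.5],"rotation":[0,0,0]},{"delta_pos":[0,0,1.5],"rotation":[0,0,0]},{"delta_pos":[0,0,1],"rotation":[0,0,0]},{"delta_pos":[0,0,0.6],"rotation":[0,0,0]},{"delta_pos":[0,0,0],"rotation":[0,0,0]},{"delta_pos":[0,0,0],"rotation":[0,0,0]}]'
python3 - <<'E'
from h import *
st(); s=grab("side"); save(s,"s2.png",(220,200,420,370),4); c=grab("wrist"); save(c,"w3.png")
E
```

```text
time_s: 3.25
eef_pos: [0.5174, 0.1823, 0.0844]
eef_rot: [0.0, 0.177, 0.984, 0.0]
wrist_force: [0.5, -0.3, -0.2]
opening: 0.647
t 3.25 tcp [0.5174 0.1823 0.0844] x [-0.937  0.348 -0.   ] y [0.348 0.937 0.   ] z [ 0.  0. -1.] F [ 0.5 -0.3 -0.2] open 0.647 q [ 0.12  0.3   1.78  0.    1.05 -1.09]
```

View pics/s2.png

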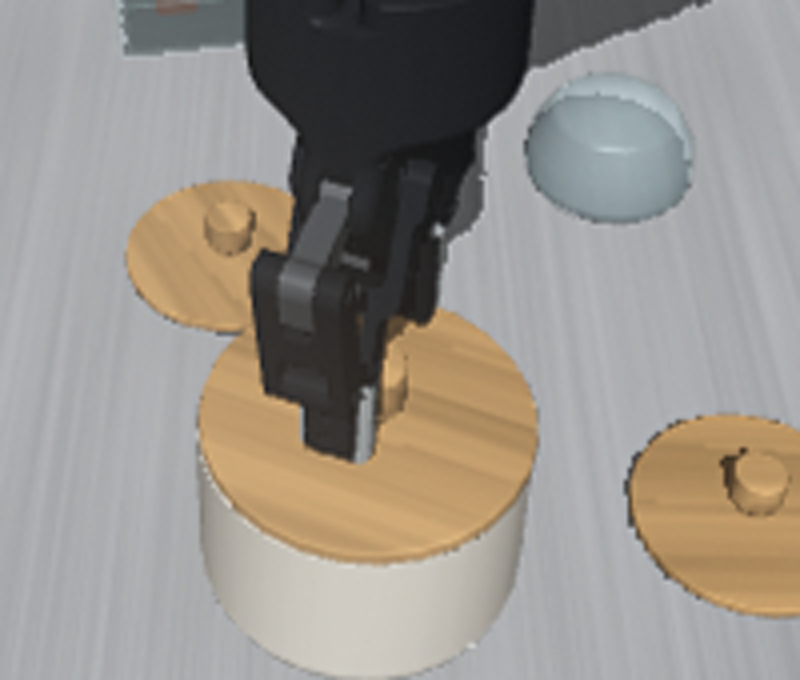

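Side view: the fingers straddle the knob at about (390,380) in the crop, just above the flange. I'll lower about 5 mm and close.

```bash
python3 -m inch '[{"delta_pos":[0,0,0.4],"rotation":[0,0,0]},{"delta_pos":[0,0,0],"rotation":[0,0,0]}]'
python3 -m inch '[{"delta_pos":[0,0,0],"rotation":[0,0,0]},{"delta_pos":[0,0,0],"rotation":[0,0,0]},{"delta_pos":[0,0,0],"rotation":[0,0,0]},{"delta_pos":[0,0,0],"rotation":[0,0,0]},{"delta_pos":[0,0,0],"rotation":[0,0,0]},{"delta_pos":[0,0,0],"rotation":[0,0,0]},{"delta_pos":[0,0,0],"rotation":[0,0,0]}]' 1.5
python3 -m inch '[{"delta_pos":[0,0,-0.5],"rotation":[0,0,0]},{"delta_pos":[0,0,-1],"rotation":[0,0,0]},{"delta_pos":[0,0,-1],"rotation":[0,0,0]},{"delta_pos":[0,0,-1],"rotation":[0,0,0]},{"delta_pos":[0,0,0],"rotation":[0,0,0]},{"delta_pos":[0,0,0],"rotation":[0,0,0]}]'
python3 - <<'E'
from h import *
st(); s=grab("side"); save(s,"s3.png",(200,140,440,370),3)
go([0.405,0.29,0.115])
E
```

```text
time_s: 3.55
eef_pos: [0.5171, 0.1822, 0.0801]
eef_rot: [-0.0, 0.177, 0.984, -0.0]
wrist_force: [-0.2, -0.5, 0.8]
opening: 0.645
time_s: 4.25
eef_pos: [0.5175, 0.1823, 0.0807]
eef_rot: [0.0, 0.177, 0.984, 0.0]
wrist_force: [-0.7, -0.7, 4.5]
opening: 0.246
time_s: 4.85
eef_pos: [0.5175, 0.1823, 0.1158]
eef_rot: [0.001, 0.177, 0.984, 0.0]
wrist_force: [0.4, -0.1, -1.8]
opening: 0.249
t 4.85 tcp [0.5175 0.1823 0.1158] x [-0.937  0.348 -0.001] y [0.348 0.937 0.   ] z [ 0.001  0.    -1.   ] F [ 0.4 -0.1 -1.8] open 0.249 q [ 0.12  0.26  1.77 -0.    1.12 -1.09]
{'d_cm': array([14.26,  6.2 ,  0.03]), 'dist': 15.55, 'rotvec': array([-0., -0., -0.]), 'd_in_target_axes': array([14.26,  6.2 ,  0.03])}
```

View pics/s3.png

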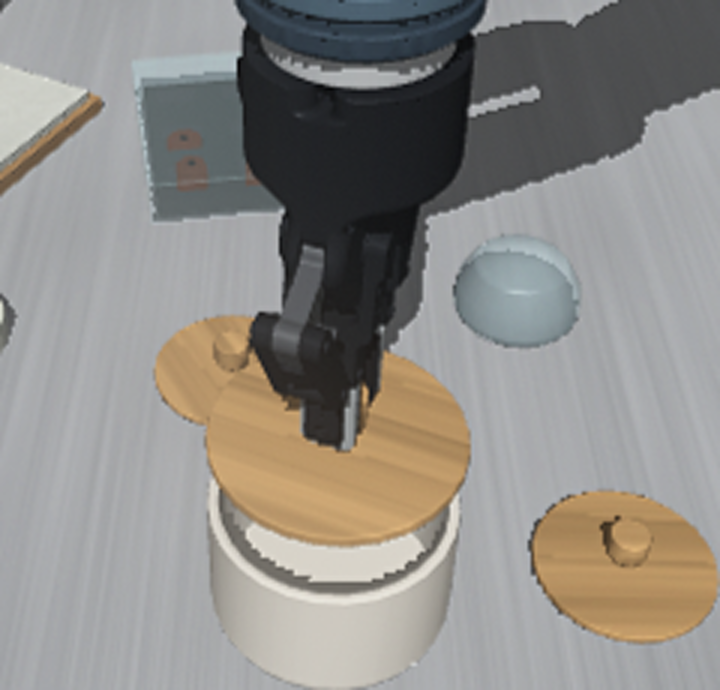

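The lid is held level and clear of the rim. I'll carry it to (0.405, 0.29).

```bash
python3 -m inch '[{"delta_pos":[1.5,0.6,0],"rotation":[0,0,0]},{"delta_pos":[2.5,1.1,0],"rotation":[0,0,0]},{"delta_pos":[2.7,1.2,0],"rotation":[0,0,0]},{"delta_pos":[2.7,1.2,0],"rotation":[0,0,0]},{"delta_pos":[2.5,1.1,0],"rotation":[0,0,0]},{"delta_pos":[1.5,0.7,0],"rotation":[0,0,0]},{"delta_pos":[0.9,0.3,0],"rotation":[0,0,0]},{"delta_pos":[0,0,1],"rotation":[0,0,0]},{"delta_pos":[0,0,2],"rotation":[0,0,0]},{"delta_pos":[0,0,2],"rotation":[0,0,0]}]'
python3 -m inch '[{"delta_pos":[0,0,1.5],"rotation":[0,0,0]},{"delta_pos":[0,0,1],"rotation":[0,0,0]},{"delta_pos":[0,0,0.7],"rotation":[0,0,0]},{"delta_pos":[0,0,0.5],"rotation":[0,0,0]},{"delta_pos":[0,0,0.4],"rotation":[0,0,0]},{"delta_pos":[0,0,0],"rotation":[0,0,0]},{"delta_pos":[0,0,0],"rotation":[0,0,0]}]'
python3 - <<'E'
from h import *
st(); s=grab("side"); save(s,"s4.png"); 
E
```

```text
time_s: 5.9
eef_pos: [0.4054, 0.2898, 0.0644]
eef_rot: [0.0, 0.177, 0.984, 0.0]
wrist_force: [0.2, -0.4, -1.6]
opening: 0.251
time_s: 6.6
eef_pos: [0.4052, 0.2903, 0.0247]
eef_rot: [0.0, 0.177, 0.984, 0.0]
wrist_force: [1.1, -0.1, -0.9]
opening: 0.252
t 6.6 tcp [0.4052 0.2903 0.0247] x [-0.937  0.348 -0.001] y [0.348 0.937 0.   ] z [ 0.001  0.    -1.   ] F [ 1.1 -0.1 -0.9] open 0.252 q [ 0.38  0.31  1.93 -0.    0.9  -0.83]
```

View pics/s4.png

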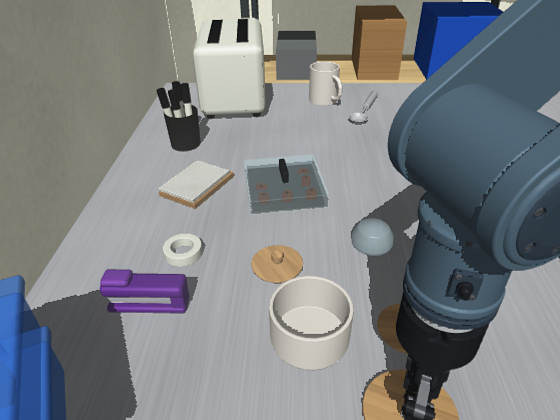

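The lid is just above the bench at the lower right, clear of the jar. I'll touch down and release.

```bash
python3 -m inch '[{"delta_pos":[0,0,0.2],"rotation":[0,0,0]},{"delta_pos":[0,0,0.1],"rotation":[0,0,0]},{"delta_pos":[0,0,0],"rotation":[0,0,0]},{"delta_pos":[0,0,0],"rotation":[0,0,0]}]'
python3 -m inch '[{"delta_pos":[0,0,0],"rotation":[0,0,0]},{"delta_pos":[0,0,0],"rotation":[0,0,0]},{"delta_pos":[0,0,0],"rotation":[0,0,0]},{"delta_pos":[0,0,0],"rotation":[0,0,0]}]' 6
python3 -m inch '[{"delta_pos":[0,0,-1],"rotation":[0,0,0]},{"delta_pos":[0,0,-2],"rotation":[0,0,0]},{"delta_pos":[0,0,-4],"rotation":[0,0,0]},{"delta_pos":[0,0,-4],"rotation":[0,0,0]},{"delta_pos":[0,0,-4],"rotation":[0,0,0]},{"delta_pos":[0,0,-3],"rotation":[0,0,0]},{"delta_pos":[0,0,0],"rotation":[0,0,0]}]'
python3 - <<'E'
from h import *
st(); c=grab("wrist"); save(c,"w4.png")
for k in wood(c):
    x,y,w,h=cv2.boundingRect(k); print((x,y,w,h),circ(c,k,0.012))
# cover bar from top & side
t=grab("top"); s=grab("side")
def dark(c,box):
    x0,y0,x1,y1=box; g=c["color"][y0:y1,x0:x1].max(2); m=(g<50).astype(np.uint8)
    cs,_=cv2.findContours(m,cv2.RETR_EXTERNAL,cv2.CHAIN_APPROX_NONE); k=max(cs,key=cv2.contourArea)
    return k+np.array([[x0,y0]])
k=dark(t,(345,190,420,260)); (u,v),wh,a=cv2.minAreaRect(k); print((u,v),wh,a)
print("bar",onz(t,u,v,0.056),onz(t,u,v,0.050))
b=cv2.boxPoints(((u,v),wh,a)); P=np.array([onz(t,*q,0.056)[:2] for q in b]); 
for i in range(4): e=P[(i+1)%4]-P[i]; print(np.linalg.norm(e).round(4),np.degrees(np.arctan2(e[1],e[0])).round(1))
hsv=cv2.cvtColor(t["color"],cv2.COLOR_RGB2HSV)
go([0.55,-0.16,0.25],np.radians(10))
E
```

```text
time_s: 7.05
eef_pos: [0.405, 0.2903, 0.0217]
eef_rot: [0.0, 0.177, 0.984, 0.0]
wrist_force: [0.3, 0.5, 3.1]
opening: 0.248
time_s: 7.45
eef_pos: [0.4048, 0.2901, 0.0212]
eef_rot: [-0.0, 0.177, 0.984, -0.0]
wrist_force: [0.1, 0.3, 0.7]
opening: 0.699
time_s: 8.15
eef_pos: [0.4077, 0.2914, 0.2072]
eef_rot: [0.004, 0.177, 0.984, 0.003]
wrist_force: [-0.4, 0.5, -0.3]
opening: 0.707
t 8.15 tcp [0.4077 0.2914 0.2072] x [-0.937  0.348 -0.007] y [0.348 0.937 0.007] z [ 0.009  0.004 -1.   ] F [-0.4  0.5 -0.3] open 0.707 q [ 0.38  0.03  1.82  0.    1.28 -0.83]
(131, 167, 69, 70) (array([0.3827, 0.1684]), 0.0408)
(223, 132, 100, 98) (array([0.4047, 0.29  ]), 0.0534)
(373, 0, 187, 149) (array([0.3469, 0.5806]), 0.1361)
(380.3846740722656, 221.92308044433594) (5.099019527435303, 31.378582000732422) 78.69007110595703
bar [ 0.56496645 -0.1729551   0.056     ] [ 0.56514324 -0.17424747  0.05      ]
0.0553 -79.7
0.009 -170.8
0.0553 100.3
0.009 9.5
{'d_cm': array([-29.32, -37.11,  -4.89]), 'dist': 47.55, 'rotvec': array([-0.   , -0.   ,  1.041]), 'd_in_target_axes': array([-46.85,   6.53,  -4.89])}
```

View pics/w4.png

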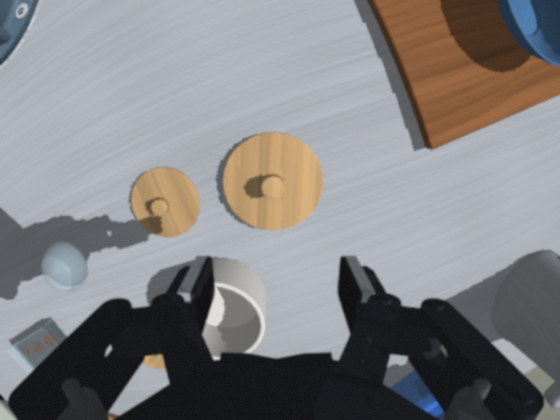

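```bash
python3 -m inch '[{"delta_pos":[0,0,-1],"rotation":[0,0,0.13]},{"delta_pos":[0,0,-1],"rotation":[0,0,0.13]},{"delta_pos":[0,0,-1],"rotation":[0,0,0.13]},{"delta_pos":[0,0,-1],"rotation":[0,0,0.13]},{"delta_pos":[0,0,-1],"rotation":[0,0,0.13]},{"delta_pos":[0,0,0],"rotation":[0,0,0.13]},{"delta_pos":[0,0,0],"rotation":[0,0,0.13]},{"delta_pos":[0,0,0],"rotation":[0,0,0.13]},{"delta_pos":[0,0,0],"rotation":[0,0,0]}]' 5
python3 -m inch '[{"delta_pos":[-3.9,0.5,0],"rotation":[0,0,0]},{"delta_pos":[-3.9,0.5,0],"rotation":[0,0,0]},{"delta_pos":[-3.9,0.5,0],"rotation":[0,0,0]},{"delta_pos":[-3.9,0.5,0],"rotation":[0,0,0]},{"delta_pos":[-3.9,0.5,0],"rotation":[0,0,0]},{"delta_pos":[-3.9,0.5,0],"rotation":[0,0,0]}]' 
python3 -m inch '[{"delta_pos":[-3.9,0.5,0],"rotation":[0,0,0]},{"delta_pos":[-3.9,0.6,0],"rotation":[0,0,0]},{"delta_pos":[-3.9,0.6,0],"rotation":[0,0,0]},{"delta_pos":[-3.9,0.6,0],"rotation":[0,0,0]},{"delta_pos":[-3.9,0.6,0],"rotation":[0,0,0]},{"delta_pos":[-3.9,0.6,0],"rotation":[0,0,0]},{"delta_pos":[0,0,0],"rotation":[0,0,0]},{"delta_pos":[0,0,0],"rotation":[0,0,0]},{"delta_pos":[0,0,0],"rotation":[0,0,0]}]' 
python3 - <<'E'
from h import *
st(); c=grab("wrist"); save(c,"w5.png")
print(proj(c,[0.565,-0.173,0.056]))
E
```

```text
time_s: 9.2
eef_pos: [0.4039, 0.2898, 0.2494]
eef_rot: [-0.001, 0.643, 0.766, -0.002]
wrist_force: [0.3, -0.1, -0.5]
opening: 0.589
time_s: 9.8
eef_pos: [0.4747, 0.0635, 0.2502]
eef_rot: [-0.001, 0.641, 0.767, -0.001]
wrist_force: [0.8, 0.0, 0.3]
opening: 0.588
time_s: 10.7
eef_pos: [0.5497, -0.1583, 0.2503]
eef_rot: [-0.001, 0.642, 0.767, -0.0]
wrist_force: [0.6, -0.3, -0.7]
opening: 0.586
t 10.7 tcp [ 0.5497 -0.1583  0.2503] x [-0.176  0.984  0.002] y [ 0.984  0.176 -0.001] z [-0.002  0.001 -1.   ] F [ 0.6 -0.3 -0.7] open 0.586 q [-0.49  0.16  1.59  0.    1.39 -0.67]
(np.float64(288.3877527946865), np.float64(201.3590192975834))
```

View pics/w5.png

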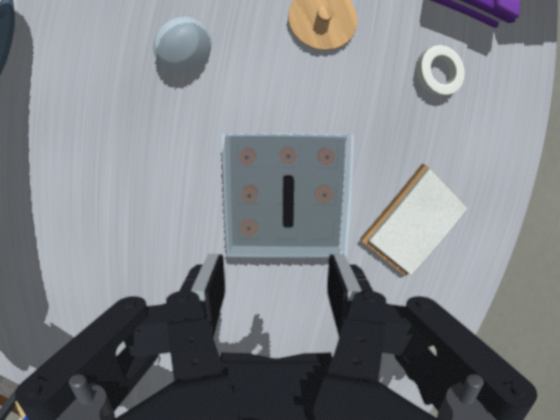

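Wrist view: the cover is centred near (288,197), with the bar at (288,201) running almost exactly along the tool's x.

```bash
cat >> h.py <<'E'
def dark(c,box,th=50):
    x0,y0,x1,y1=box; g=c["color"][y0:y1,x0:x1].max(2); m=(g<th).astype(np.uint8)
    cs,_=cv2.findContours(m,cv2.RETR_EXTERNAL,cv2.CHAIN_APPROX_NONE); k=max(cs,key=cv2.contourArea)
    return k+np.array([[x0,y0]])
def rectw(c,k,z):
    P=np.array([onz(c,*q,z)[:2] for q in k[:,0,:].astype(float)])
    (x,y),(w,h),a=cv2.minAreaRect((P*1000).astype(np.float32))
    if w<h: a=a+90; w,h=h,w
    return (round(x/1000,4),round(y/1000,4)),(round(w,1),round(h,1)),round(a%180,1)
E
python3 - <<'E'
from h import *
st(); c=grab("wrist")
k=dark(c,(260,160,320,240)); r=rectw(c,k,0.056); print("bar xy, size mm, long-axis angle",r)
go([r[0][0],r[0][1],0.12],np.radians(r[2]-90))
E
```

```text
t 10.75 tcp [ 0.5498 -0.1581  0.2507] x [-0.176  0.984  0.001] y [ 0.984  0.176 -0.001] z [-0.001  0.001 -1.   ] F [ 0.  -0.4 -0.1] open 0.584 q [-0.49  0.16  1.59  0.    1.39 -0.66]
bar xy, size mm, long-axis angle ((0.5644, -0.1733), (55.7, 9.8), 100.5)
{'d_cm': array([-1.76,  1.16, 13.1 ]), 'dist': 13.27, 'rotvec': array([-0.   , -0.001, -0.006]), 'd_in_target_axes': array([-1.76,  1.14, 13.1 ])}
```

```bash
python3 -m inch '[{"delta_pos":[-0.9,0.6,1],"rotation":[0,0,0]},{"delta_pos":[-0.86,0.56,2],"rotation":[0,0,0]},{"delta_pos":[0,0,4],"rotation":[0,0,0]},{"delta_pos":[0,0,4],"rotation":[0,0,0]},{"delta_pos":[0,0,3],"rotation":[0,0,0]},{"delta_pos":[0,0,2],"rotation":[0,0,0]},{"delta_pos":[0,0,1.5],"rotation":[0,0,0]},{"delta_pos":[0,0,1],"rotation":[0,0,0]},{"delta_pos":[0,0,0],"rotation":[0,0,0]},{"delta_pos":[0,0,0],"rotation":[0,0,0]}]' 3.5
python3 - <<'E'
from h import *
st(); c=grab("wrist"); save(c,"w6.png")
E
```

```text
time_s: 11.8
eef_pos: [0.5655, -0.1749, 0.0671]
eef_rot: [0.001, 0.643, 0.766, 0.0]
wrist_force: [0.9, 0.3, 1.6]
opening: 0.409
t 11.8 tcp [ 0.5655 -0.1749  0.0671] x [-0.174  0.985 -0.001] y [0.985 0.174 0.001] z [ 0.001 -0.001 -1.   ] F [0.9 0.3 1.6] open 0.409 q [-0.5   0.41  1.68 -0.    1.05 -0.68]
```

View pics/w6.png

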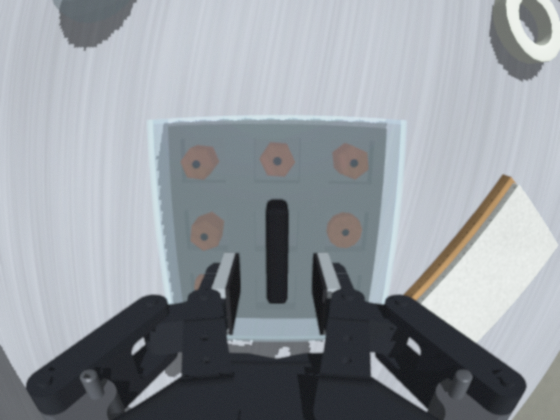

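The bar at (277,250) lies between the pads. Hexes are visible at the top row, (200,161), (277,160) and (351,161). Descend and grip.

```bash
python3 -m inch '[{"delta_pos":[0,0,1.3],"rotation":[0,0,0]},{"delta_pos":[0,0,1],"rotation":[0,0,0]},{"delta_pos":[0,0,0.6],"rotation":[0,0,0]},{"delta_pos":[0,0,0],"rotation":[0,0,0]},{"delta_pos":[0,0,0],"rotation":[0,0,0]}]'
python3 -m inch '[{"delta_pos":[0,0,0],"rotation":[0,0,0]},{"delta_pos":[0,0,0],"rotation":[0,0,0]},{"delta_pos":[0,0,0],"rotation":[0,0,0]},{"delta_pos":[0,0,0],"rotation":[0,0,0]},{"delta_pos":[0,0,0],"rotation":[0,0,0]},{"delta_pos":[0,0,0],"rotation":[0,0,0]}]' 0.5
python3 -c "
from h import *
st()"
```

```text
time_s: 12.35
eef_pos: [0.5647, -0.1746, 0.037]
eef_rot: [-0.0, 0.643, 0.766, -0.0]
wrist_force: [-0.1, 0.1, -0.2]
opening: 0.413
time_s: 12.95
eef_pos: [0.5653, -0.1749, 0.0379]
eef_rot: [0.001, 0.643, 0.766, 0.0]
wrist_force: [0.0, -0.0, 5.8]
opening: 0.123
t 12.95 tcp [ 0.5653 -0.1749  0.0379] x [-0.174  0.985 -0.001] y [0.985 0.174 0.001] z [ 0.001 -0.001 -1.   ] F [ 0.  -0.   5.8] open 0.123 q [-0.5   0.46  1.69 -0.    1.   -0.68]
```

```bash
python3 -m inch '[{"delta_pos":[0,0,-0.4],"rotation":[0,0,0]},{"delta_pos":[0,0,-0.8],"rotation":[0,0,0]},{"delta_pos":[0,0,-1],"rotation":[0,0,0]},{"delta_pos":[0,0,-1],"rotation":[0,0,0]},{"delta_pos":[0,0,-1],"rotation":[0,0,0]},{"delta_pos":[0,0,-1],"rotation":[0,0,0]},{"delta_pos":[0,0,-0.8],"rotation":[0,0,0]},{"delta_pos":[0,0,0],"rotation":[0,0,0]},{"delta_pos":[0,0,0],"rotation":[0,0,0]}]'
python3 - <<'E'
from h import *
st(); c=grab("side"); save(c,"s5.png",(200,100,400,250),4)
E
```

```text
time_s: 13.85
eef_pos: [0.5648, -0.1747, 0.0974]
eef_rot: [0.0, 0.643, 0.766, 0.0]
wrist_force: [0.6, -0.0, -1.5]
opening: 0.121
t 13.85 tcp [ 0.5648 -0.1747  0.0974] x [-0.174  0.985 -0.   ] y [0.985 0.174 0.   ] z [ 0. -0. -1.] F [ 0.6 -0.  -1.5] open 0.121 q [-0.5   0.37  1.67 -0.    1.11 -0.68]
```

View pics/s5.png

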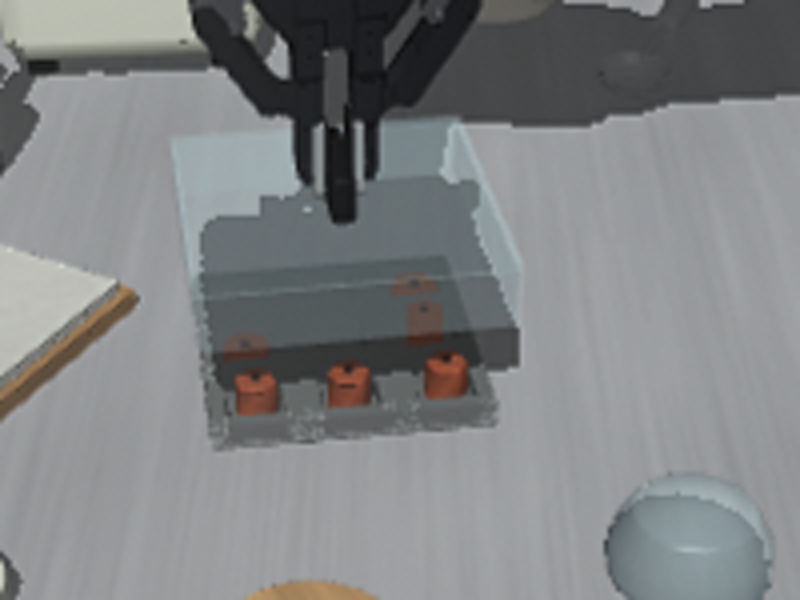

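The cover is clear. The front row of three plus one behind at (425,320) are hexes, and the flat ones are at (247,345) and (413,285). I'll carry the cover toward the robot.

```bash
python3 -m inch '[{"delta_pos":[0,-1,0],"rotation":[0,0,0]},{"delta_pos":[0,-2,0],"rotation":[0,0,0]},{"delta_pos":[0,-3,0],"rotation":[0,0,0]},{"delta_pos":[0,-3,0],"rotation":[0,0,0]},{"delta_pos":[0,-3,0],"rotation":[0,0,0]},{"delta_pos":[0,-3,0],"rotation":[0,0,0]},{"delta_pos":[0,-2,0],"rotation":[0,0,0]},{"delta_pos":[0,-1.5,0],"rotation":[0,0,0]},{"delta_pos":[0,-0.5,0],"rotation":[0,0,0]},{"delta_pos":[0,0,0],"rotation":[0,0,0]}]'
python3 -m inch '[{"delta_pos":[0,0,1],"rotation":[0,0,0]},{"delta_pos":[0,0,1.5],"rotation":[0,0,0]},{"delta_pos":[0,0,1.5],"rotation":[0,0,0]},{"delta_pos":[0,0,0.8],"rotation":[0,0,0]},{"delta_pos":[0,0,0.6],"rotation":[0,0,0]},{"delta_pos":[0,0,0.3],"rotation":[0,0,0]},{"delta_pos":[0,0,0],"rotation":[0,0,0]},{"delta_pos":[0,0,0],"rotation":[0,0,0]}]'
python3 - <<'E'
from h import *
st(); c=grab("top"); save(c,"t2.png")
E
```

```text
time_s: 14.9
eef_pos: [0.3774, -0.2079, 0.0973]
eef_rot: [0.0, 0.643, 0.766, 0.0]
wrist_force: [0.3, -0.4, -1.7]
opening: 0.122
time_s: 15.7
eef_pos: [0.378, -0.208, 0.0406]
eef_rot: [0.0, 0.643, 0.766, -0.0]
wrist_force: [0.0, 0.7, -1.4]
opening: 0.121
t 15.7 tcp [ 0.378  -0.208   0.0406] x [-0.174  0.985 -0.001] y [0.985 0.174 0.   ] z [ 0.001 -0.001 -1.   ] F [ 0.   0.7 -1.4] open 0.121 q [-0.78  0.15  2.09 -0.    0.9  -0.95]
```

View pics/t2.png

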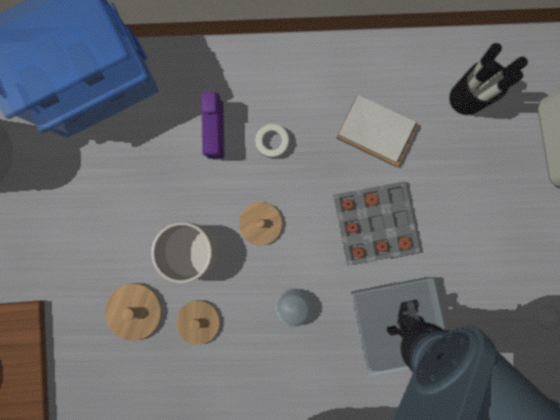

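The tray is uncovered with six beads, and the cover is just above the bench at (400,325). I'll touch down and release.

```bash
python3 -m inch '[{"delta_pos":[0,0,0.2],"rotation":[0,0,0]},{"delta_pos":[0,0,0.15],"rotation":[0,0,0]},{"delta_pos":[0,0,0],"rotation":[0,0,0]},{"delta_pos":[0,0,0],"rotation":[0,0,0]}]'
python3 -m inch '[{"delta_pos":[0,0,0],"rotation":[0,0,0]},{"delta_pos":[0,0,0],"rotation":[0,0,0]},{"delta_pos":[0,0,0],"rotation":[0,0,0]}]' 3.5
python3 -m inch '[{"delta_pos":[0,0,-0.5],"rotation":[0,0,0]},{"delta_pos":[0,0,-1.5],"rotation":[0,0,0]},{"delta_pos":[0,0,-3],"rotation":[0,0,0]},{"delta_pos":[0,0,-4],"rotation":[0,0,0]},{"delta_pos":[0,2,-2],"rotation":[0,0,0]},{"delta_pos":[0,4,0],"rotation":[0,0,0]},{"delta_pos":[0,4,0],"rotation":[0,0,0]},{"delta_pos":[0,4,0],"rotation":[0,0,0]},{"delta_pos":[1,3,0],"rotation":[0,0,0]},{"delta_pos":[0,0,0],"rotation":[0,0,0]}]' 2.8
python3 - <<'E'
from h import *
st(); c=grab("wrist"); save(c,"w7.png")
print("lid", [circ(c,k,0.012) for k in wood(c)])
E
```

```text
time_s: 16.15
eef_pos: [0.3781, -0.2081, 0.0379]
eef_rot: [0.0, 0.643, 0.766, -0.0]
wrist_force: [-3.7, 2.8, 11.4]
opening: 0.119
time_s: 16.45
eef_pos: [0.3778, -0.2079, 0.0368]
eef_rot: [0.0, 0.643, 0.766, -0.0]
wrist_force: [0.0, -0.1, 0.2]
opening: 0.408
time_s: 17.45
eef_pos: [0.5461, -0.1668, 0.147]
eef_rot: [0.001, 0.642, 0.767, 0.001]
wrist_force: [-0.6, -0.3, 1.1]
opening: 0.328
t 17.45 tcp [ 0.5461 -0.1668  0.147 ] x [-0.177  0.984 -0.   ] y [0.984 0.177 0.002] z [ 0.002  0.    -1.   ] F [-0.6 -0.3  1.1] open 0.328 q [-0.5   0.26  1.69  0.    1.19 -0.68]
lid [(array([ 0.6091, -0.1673]), 0.0125), (array([ 0.5205, -0.1835]), 0.0116), (array([ 0.7372, -0.1808]), 0.0743), (array([ 0.603 , -0.1213]), 0.0114), (array([ 0.5102, -0.1385]), 0.011), (array([ 0.5579, -0.129 ]), 0.0109), (array([0.5686, 0.0407]), 0.0393)]
```

View pics/w7.png

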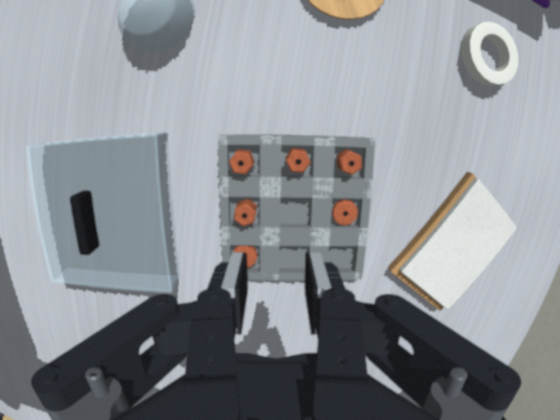

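Hex-looking beads are at (241,162), (298,160), (350,162) and (244,213), with a further two at (345,213) and (245,258) to classify. I'll shift for a better view.

```bash
python3 -m inch '[{"delta_pos":[-2.5,0.5,0],"rotation":[0,0,0]},{"delta_pos":[-2.5,0.5,0],"rotation":[0,0,0]},{"delta_pos":[0,0,0],"rotation":[0,0,0]},{"delta_pos":[0,0,0],"rotation":[0,0,0]},{"delta_pos":[0,0,0],"rotation":[0,0,0]}]'
cat >> h.py <<'E'
def beads(c,zt=0.025,amin=80,bright=0):
    hsv=cv2.cvtColor(c["color"],cv2.COLOR_RGB2HSV)
    m=cv2.inRange(hsv,(0,140,100),(14,255,255))
    m=cv2.morphologyEx(m,cv2.MORPH_CLOSE,np.ones((5,5)))
    cs,_=cv2.findContours(m,cv2.RETR_EXTERNAL,cv2.CHAIN_APPROX_NONE)
    out=[]
    for k in cs:
        if cv2.contourArea(k)<amin: continue
        x,y,w,h=cv2.boundingRect(k); out.append(((x,y,w,h),circ(c,k,zt),k))
    return out
E
python3 - <<'E'
from h import *
st(); c=grab("wrist"); save(c,"w8.png",(200,80,400,230),4)
for b in beads(c): print(b[0],b[1])
E
```

```text
time_s: 18.0
eef_pos: [0.5609, -0.2154, 0.1466]
eef_rot: [-0.001, 0.643, 0.766, -0.0]
wrist_force: [-0.3, 0.3, -0.3]
opening: 0.33
t 18.0 tcp [ 0.5609 -0.2154  0.1466] x [-0.174  0.985  0.001] y [ 0.985  0.174 -0.001] z [-0.001  0.001 -1.   ] F [-0.3  0.3 -0.3] open 0.33 q [-0.56  0.32  1.61  0.    1.21 -0.74]
(225, 194, 24, 23) (array([ 0.5272, -0.2219]), 0.0103)
(329, 145, 25, 25) (array([ 0.6063, -0.1666]), 0.0103)
(227, 145, 21, 23) (array([ 0.5213, -0.1809]), 0.009)
(222, 92, 23, 21) (array([ 0.5115, -0.1379]), 0.009)
(333, 91, 23, 23) (array([ 0.6002, -0.1213]), 0.0091)
(280, 90, 23, 21) (array([ 0.557 , -0.1285]), 0.0086)
```

View pics/w8.png

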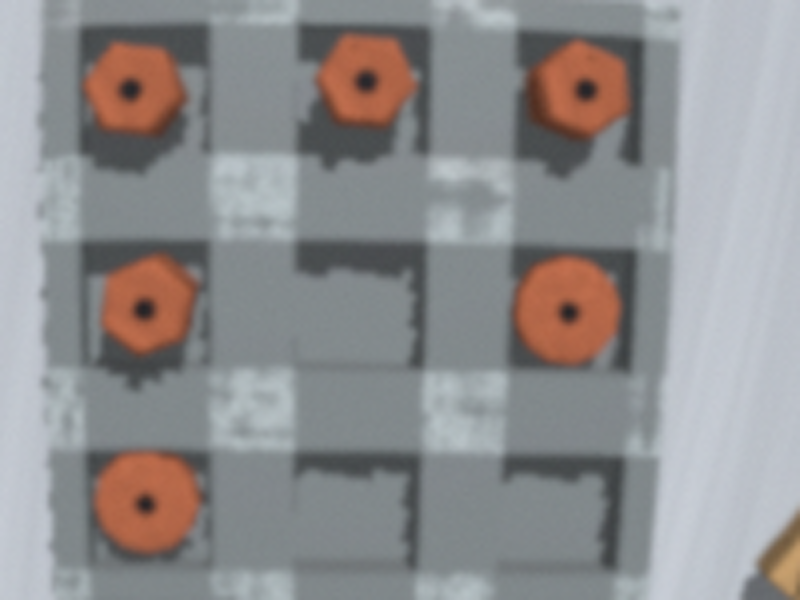

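Four six-sided beads: A (131,90), B (367,80), C (585,88) and D (144,310) in the crop. Two round flat beads are at (568,310) and (147,505). I'll measure hole centres and flat directions.

```bash
cat >> h.py <<'E'
def hexes(c,zt=0.025):
    """hole centre (world) and flat-normal angle (deg mod 60) of each orange bead"""
    hsv=cv2.cvtColor(c["color"],cv2.COLOR_RGB2HSV); res=[]
    for bb,ci,k in beads(c,zt):
        x,y,w,h=bb
        K=6; pad=3; crop=c["color"][y-pad:y+h+pad,x-pad:x+w+pad]
        big=cv2.resize(crop,None,fx=K,fy=K,interpolation=cv2.INTER_CUBIC)
        hv=cv2.cvtColor(big,cv2.COLOR_RGB2HSV); V=hv[:,:,2]
        org=cv2.inRange(hv,(0,130,60),(14,255,255))
        hull=np.zeros_like(org); cs,_=cv2.findContours(org,0,2); kk=max(cs,key=cv2.contourArea); cv2.drawContours(hull,[kk],-1,255,-1)
        er=cv2.erode(hull,np.ones((25,25)))
        dk=((V<np.percentile(V[er>0],3)+25)&(er>0)).astype(np.uint8); n,l,s,cen=cv2.connectedComponentsWithStats(dk)
        i=1+np.argmax(s[1:,4]); hc=cen[i]
        med=np.median(V[er>0]); top=((V>med*0.85)&(hull>0)).astype(np.uint8)
        top=cv2.morphologyEx(top,cv2.MORPH_OPEN,np.ones((7,7))); cs,_=cv2.findContours(top,0,cv2.CHAIN_APPROX_NONE); kk=max(cs,key=cv2.contourArea)[:,0,:]
        pix=lambda q:((q[0]+.5)/K-.5+x-pad,(q[1]+.5)/K-.5+y-pad)
        P=np.array([onz(c,*pix(q),zt)[:2] for q in kk]); H=onz(c,*pix(hc),zt)[:2]
        hp=cv2.convexHull((P*1e4).astype(np.float32))
        M=cv2.moments(hp); ctr=np.array([M["m10"],M["m01"]])/M["m00"]/1e4
        # 6th harmonic of radius, resampled by angle
        hh=hp[:,0,:]/1e4-ctr; ang=np.linspace(0,2*np.pi,360,endpoint=False)
        e=np.roll(hh,-1,0)-hh; nrm=np.stack([e[:,1],-e[:,0]],1); L=np.linalg.norm(nrm,axis=1); a=np.arctan2(nrm[:,1],nrm[:,0])
        z=(L*np.exp(6j*a)).sum()/L.sum()
        res.append(dict(px=(x+w//2,y+h//2),hole=H.round(4),ctr=ctr.round(4),area=round(M["m00"]/100,0),flat=round(float(np.degrees(np.angle(z))/6%60),1),q=round(abs(z),2)))
    return res
E
python3 - <<'E'
from h import *
c=grab("wrist")
for r in hexes(c): print(r)
E
```

```text
{'px': (237, 205), 'hole': array([ 0.5271, -0.2229]), 'ctr': array([ 0.5272, -0.2221]), 'area': 343.0, 'flat': 34.4, 'q': np.float64(0.05)}
{'px': (341, 157), 'hole': array([ 0.607, -0.167]), 'ctr': array([ 0.6066, -0.1664]), 'area': 341.0, 'flat': 44.8, 'q': np.float64(0.07)}
{'px': (237, 156), 'hole': array([ 0.5207, -0.1819]), 'ctr': array([ 0.521 , -0.1808]), 'area': 245.0, 'flat': 58.6, 'q': np.float64(0.67)}
{'px': (233, 102), 'hole': array([ 0.5108, -0.1378]), 'ctr': array([ 0.511 , -0.1372]), 'area': 234.0, 'flat': 30.9, 'q': np.float64(0.67)}
{'px': (344, 102), 'hole': array([ 0.6013, -0.1211]), 'ctr': array([ 0.6009, -0.1205]), 'area': 234.0, 'flat': 18.8, 'q': np.float64(0.64)}
{'px': (291, 100), 'hole': array([ 0.5572, -0.1284]), 'ctr': array([ 0.5571, -0.1278]), 'area': 227.0, 'flat': 35.6, 'q': np.float64(0.69)}
```

```bash
python3 - <<'E'
from h import *
go([0.5209,-0.1812,0.015],np.radians(-1.4))
E
```

```text
{'d_cm': array([ 4.04, -3.38, 13.18]), 'dist': 14.19, 'rotvec': array([-0. , -0. ,  0.2]), 'd_in_target_axes': array([ 3.29, -4.12, 13.18])}
```

```bash
python3 -m inch '[{"delta_pos":[0,0,0],"rotation":[0,0,0.1]},{"delta_pos":[0,0,0],"rotation":[0,0,0.1]},{"delta_pos":[1.6,-2,1],"rotation":[0,0,0]},{"delta_pos":[1.69,-2.12,2],"rotation":[0,0,0]},{"delta_pos":[0,0,3],"rotation":[0,0,0]},{"delta_pos":[0,0,2],"rotation":[0,0,0]},{"delta_pos":[0,0,1],"rotation":[0,0,0]},{"delta_pos":[0,0,0],"rotation":[0,0,0]},{"delta_pos":[0,0,0],"rotation":[0,0,0]}]' 3.0
python3 - <<'E'
from h import *
st(); c=grab("wrist"); save(c,"w9.png")
go([0.5209,-0.1812,0.015],np.radians(-1.4))
for r in hexes(c): print(r)
E
```

```text
time_s: 19.0
eef_pos: [0.5221, -0.1821, 0.0576]
eef_rot: [0.0, 0.716, 0.698, 0.0]
wrist_force: [0.2, -1.1, 0.1]
opening: 0.349
t 19.0 tcp [ 0.5221 -0.1821  0.0576] x [ 0.025  1.    -0.   ] y [ 1.    -0.025  0.001] z [ 0.001 -0.001 -1.   ] F [ 0.2 -1.1  0.1] open 0.349 q [-0.55  0.35  1.78  0.    1.   -0.53]
{'d_cm': array([ 0.11, -0.16,  4.3 ]), 'dist': 4.3, 'rotvec': array([ 0.002,  0.001, -0.   ]), 'd_in_target_axes': array([ 0.11, -0.16,  4.3 ])}
{'px': (284, 296), 'hole': array([ 0.5259, -0.2188]), 'ctr': array([ 0.5243, -0.2177]), 'area': 272.0, 'flat': 40.1, 'q': np.float64(0.2)}
{'px': (275, 238), 'hole': array([ 0.5208, -0.182 ]), 'ctr': array([ 0.5207, -0.1804]), 'area': 263.0, 'flat': 0.4, 'q': np.float64(0.63)}
{'px': (412, 209), 'hole': array([ 0.6039, -0.1641]), 'ctr': array([ 0.6035, -0.1633]), 'area': 336.0, 'flat': 59.7, 'q': np.float64(0.05)}
{'px': (255, 167), 'hole': array([ 0.5108, -0.1379]), 'ctr': array([ 0.511 , -0.1368]), 'area': 250.0, 'flat': 31.0, 'q': np.float64(0.75)}
{'px': (337, 149), 'hole': array([ 0.5572, -0.1284]), 'ctr': array([ 0.5569, -0.1274]), 'area': 248.0, 'flat': 36.2, 'q': np.float64(0.74)}
{'px': (408, 138), 'hole': array([ 0.6014, -0.1212]), 'ctr': array([ 0.6007, -0.1203]), 'area': 244.0, 'flat': 20.1, 'q': np.float64(0.74)}
```

View pics/w9.png

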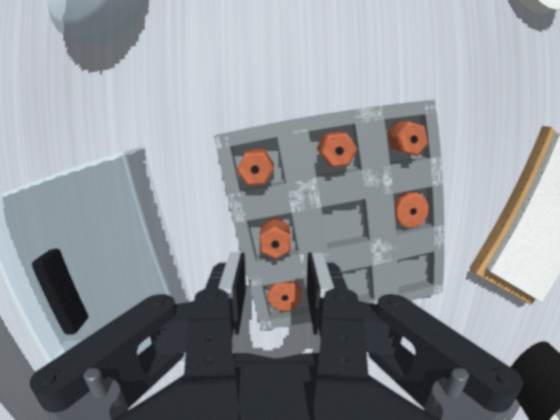

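Positions repeat within 1 mm. The target hex is at (275,238) with the jaws aligned on its flats. Descend to z about 0.016.

```bash
python3 -m inch '[{"delta_pos":[0.08,-0.1,1.5],"rotation":[0,0,0]},{"delta_pos":[0,0,1.5],"rotation":[0,0,0]},{"delta_pos":[0,0,0.8],"rotation":[0,0,0]},{"delta_pos":[0,0,0.3],"rotation":[0,0,0]},{"delta_pos":[0,0,0],"rotation":[0,0,0]},{"delta_pos":[0,0,0],"rotation":[0,0,0]}]'
python3 -m inch '[{"delta_pos":[0,0,0],"rotation":[0,0,0]},{"delta_pos":[0,0,0],"rotation":[0,0,0]},{"delta_pos":[0,0,0],"rotation":[0,0,0]},{"delta_pos":[0,0,0],"rotation":[0,0,0]},{"delta_pos":[0,0,0],"rotation":[0,0,0]}]' 1
python3 -c "
from h import *
st()"
```

```text
time_s: 19.65
eef_pos: [0.5208, -0.1812, 0.0159]
eef_rot: [0.0, 0.716, 0.698, 0.0]
wrist_force: [-0.4, -0.1, 0.5]
opening: 0.35
time_s: 20.15
eef_pos: [0.5211, -0.1814, 0.0165]
eef_rot: [0.001, 0.716, 0.698, 0.0]
wrist_force: [-0.2, 1.1, 6.7]
opening: 0.205
t 20.15 tcp [ 0.5211 -0.1814  0.0165] x [ 0.025  1.    -0.001] y [ 1.    -0.025  0.001] z [ 0.001 -0.001 -1.   ] F [-0.2  1.1  6.7] open 0.205 q [-0.55  0.42  1.8   0.    0.92 -0.53]
```

```bash
python3 -m inch '[{"delta_pos":[0,0,-0.5],"rotation":[0,0,0]},{"delta_pos":[0,0,-1.5],"rotation":[0,0,0]},{"delta_pos":[0,0,-2.5],"rotation":[0,0,0]},{"delta_pos":[0,0,-3],"rotation":[0,0,0]},{"delta_pos":[0,0,-3],"rotation":[0,0,0]},{"delta_pos":[0,0,-1],"rotation":[0,0,0]},{"delta_pos":[0,0,0],"rotation":[0,0,0]},{"delta_pos":[0,0,0],"rotation":[0,0,0]}]'
python3 - <<'E'
from h import *
st(); c=grab("wrist"); save(c,"w10.png"); t=grab("top"); save(t,"t3.png",(90,150,330,370),3)
E
```

```text
time_s: 20.95
eef_pos: [0.5199, -0.1807, 0.13]
eef_rot: [-0.001, 0.716, 0.698, -0.0]
wrist_force: [0.6, -0.5, 0.1]
opening: 0.201
t 20.95 tcp [ 0.5199 -0.1807  0.13  ] x [0.025 1.    0.001] y [ 1.    -0.025 -0.001] z [-0.001  0.001 -1.   ] F [ 0.6 -0.5  0.1] open 0.201 q [-0.55  0.24  1.75 -0.    1.15 -0.53]
```

View pics/w10.png

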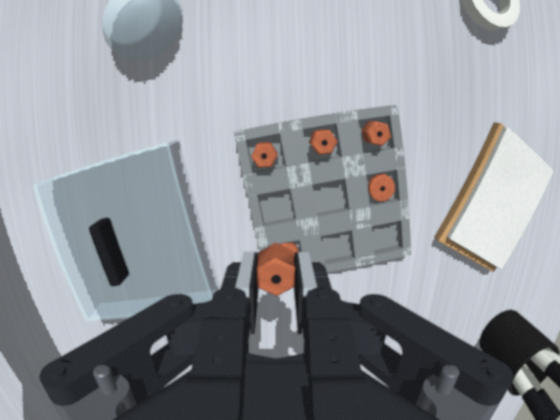

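View pics/t3.png

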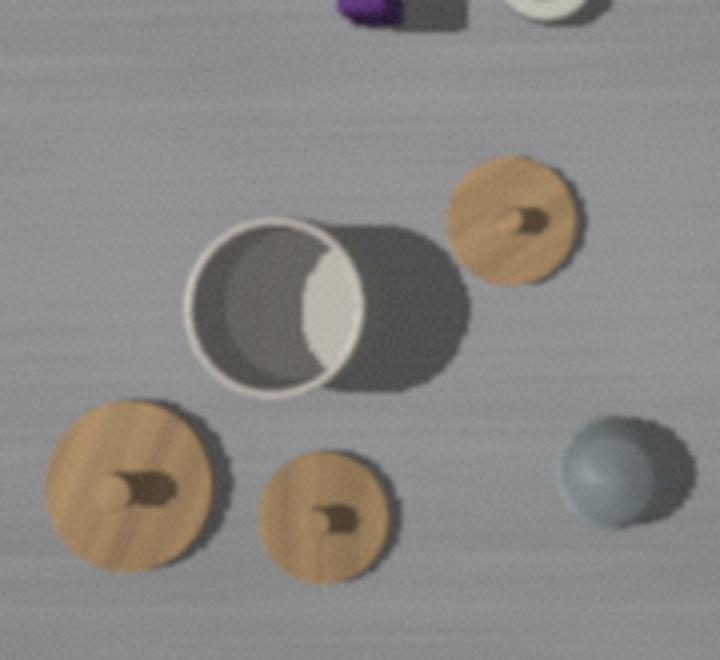

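The bead is held between the pads at (277,265). The jar rim in the top view is centred near (181.7,252).

```bash
cat >> h.py <<'E'
def jar_top(c=None,box=(130,190,240,310)):
    c=c or grab("top"); x0,y0,x1,y1=box
    im=c["color"][y0:y1,x0:x1].astype(int)
    m=((im.min(2)>95)&(im[:,:,0]-im[:,:,2]>10)&(im[:,:,0]-im[:,:,2]<40)&(im.max(2)>130)).astype(np.uint8)*255
    cs,_=cv2.findContours(m,0,cv2.CHAIN_APPROX_NONE); k=max(cs,key=lambda k:cv2.contourArea(cv2.convexHull(k)))+np.array([[x0,y0]])
    return circ(c,k,0.065)
E
python3 - <<'E'
from h import *
j=jar_top(); print("jar",j)
p=j[0]; go([p[0],p[1],0.13])
E
```

```text
jar (array([0.518 , 0.1812]), 0.0526)
{'d_cm': array([36.15, -1.06, -0.04]), 'dist': 36.17, 'rotvec': array([-0.003, -0.002, -0.   ]), 'd_in_target_axes': array([36.15, -1.06, -0.1 ])}
```

```bash
python3 -m inch '[{"delta_pos":[1.5,0,0],"rotation":[0,0,0]},{"delta_pos":[3,-0.1,0],"rotation":[0,0,0]},{"delta_pos":[4,-0.1,0],"rotation":[0,0,0]},{"delta_pos":[4,-0.1,0],"rotation":[0,0,0]},{"delta_pos":[4,-0.1,0],"rotation":[0,0,0]},{"delta_pos":[4,-0.1,0],"rotation":[0,0,0]},{"delta_pos":[4,-0.1,0],"rotation":[0,0,0]},{"delta_pos":[4,-0.2,0],"rotation":[0,0,0]},{"delta_pos":[3,-0.2,0],"rotation":[0,0,0]},{"delta_pos":[2,-0.1,0],"rotation":[0,0,0]}]'
python3 -m inch '[{"delta_pos":[0.5,0,0],"rotation":[0,0,0]},{"delta_pos":[0,0,0],"rotation":[0,0,0]},{"delta_pos":[0,0,0],"rotation":[0,0,0]}]'
python3 - <<'E'
from h import *
st(); c=grab("wrist"); save(c,"w11.png"); go([0.518,0.160,0.035])
E
```

```text
time_s: 22.1
eef_pos: [0.5164, 0.1573, 0.13]
eef_rot: [-0.001, 0.715, 0.699, -0.0]
wrist_force: [-0.5, -0.6, 0.2]
opening: 0.2
time_s: 22.4
eef_pos: [0.5178, 0.1586, 0.1304]
eef_rot: [-0.0, 0.716, 0.698, -0.0]
wrist_force: [-0.4, -1.1, 0.2]
opening: 0.199
t 22.4 tcp [0.5178 0.1586 0.1304] x [ 0.025  1.    -0.   ] y [ 1.    -0.025 -0.001] z [-0.001 -0.    -1.   ] F [-0.4 -1.1  0.2] open 0.199 q [ 0.08  0.22  1.78 -0.    1.14  0.1 ]
{'d_cm': array([0.18, 0.  , 9.55]), 'dist': 9.56, 'rotvec': array([-0.001,  0.   ,  0.   ]), 'd_in_target_axes': array([ 0.18, -0.  ,  9.55])}
```

View pics/w11.png

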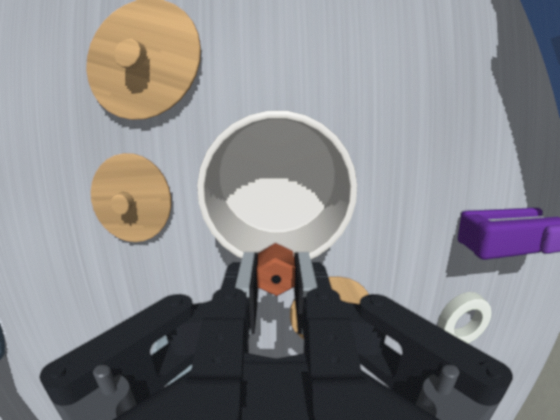

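The jar mouth is centred at (277,187), with the held bead inside its near half. Lower and release.

```bash
python3 -m inch '[{"delta_pos":[0.4,0,2],"rotation":[0,0,0]},{"delta_pos":[0,0,3],"rotation":[0,0,0]},{"delta_pos":[0,0,2.5],"rotation":[0,0,0]},{"delta_pos":[0,0,1.5],"rotation":[0,0,0]},{"delta_pos":[0,0,0.5],"rotation":[0,0,0]},{"delta_pos":[0,0,0],"rotation":[0,0,0]},{"delta_pos":[0,0,0],"rotation":[0,0,0]}]'
python3 -m inch '[{"delta_pos":[0,0,0],"rotation":[0,0,0]},{"delta_pos":[0,0,0],"rotation":[0,0,0]},{"delta_pos":[0,0,0],"rotation":[0,0,0]}]' 2.8
python3 -m inch '[{"delta_pos":[0,0,-1],"rotation":[0,0,0]},{"delta_pos":[0,0,-2.5],"rotation":[0,0,0]},{"delta_pos":[0,0,-3],"rotation":[0,0,0]},{"delta_pos":[0,0,-3],"rotation":[0,0,0]},{"delta_pos":[0,0,-1.5],"rotation":[0,0,0]},{"delta_pos":[0,0,0],"rotation":[0,0,0]},{"delta_pos":[0,0,0],"rotation":[0,0,0]}]'
python3 - <<'E'
from h import *
st(); c=grab("wrist"); save(c,"w12.png")
go([0.5110,-0.1375,0.14],np.radians(31))
E
```

```text
time_s: 23.15
eef_pos: [0.5192, 0.163, 0.0369]
eef_rot: [0.001, 0.716, 0.698, 0.001]
wrist_force: [-0.6, 0.6, 0.5]
opening: 0.202
time_s: 23.45
eef_pos: [0.5187, 0.1632, 0.0365]
eef_rot: [0.0, 0.716, 0.698, 0.0]
wrist_force: [-0.5, 0.3, -0.2]
opening: 0.33
time_s: 24.15
eef_pos: [0.5181, 0.1632, 0.146]
eef_rot: [0.0, 0.716, 0.698, 0.0]
wrist_force: [-0.1, 0.6, -0.1]
opening: 0.328
t 24.15 tcp [0.5181 0.1632 0.146 ] x [0.025 1.    0.   ] y [ 1.    -0.025  0.001] z [ 0.001  0.    -1.   ] F [-0.1  0.6 -0.1] open 0.328 q [ 0.09  0.2   1.76 -0.    1.17  0.11]
{'d_cm': array([-30.06,   0.1 ,   0.51]), 'dist': 30.07, 'rotvec': array([-0.001, -0.   , -0.566]), 'd_in_target_axes': array([-25.43, -16.04,   0.51])}
```

View pics/w12.png

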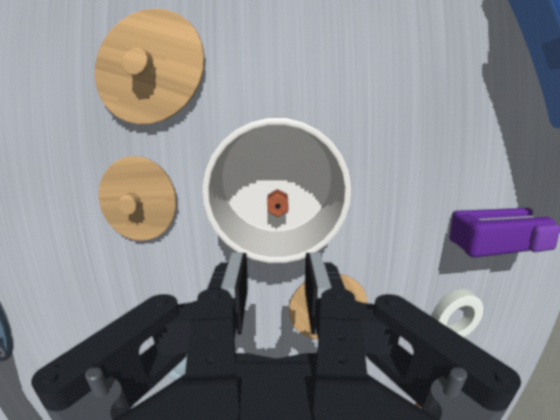

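The first bead stands in the jar at (277,203). Next is bead A, flats at 31°.

```bash
python3 -m inch '[{"delta_pos":[-2,0,0],"rotation":[0,0,0]},{"delta_pos":[-4,0,0],"rotation":[0,0,0]},{"delta_pos":[-4,0,0],"rotation":[0,0,0]},{"delta_pos":[-4,0,0],"rotation":[0,0,0]},{"delta_pos":[-4,0,0],"rotation":[0,0,0]},{"delta_pos":[-4,0,0],"rotation":[0,0,0]},{"delta_pos":[-4,0,0],"rotation":[0,0,0]},{"delta_pos":[-3,0,0],"rotation":[0,0,0]},{"delta_pos":[-1,0.1,0],"rotation":[0,0,0]}]' 3.0
python3 -m inch '[{"delta_pos":[0,0,0],"rotation":[0,0,-0.11]},{"delta_pos":[0,0,0.5],"rotation":[0,0,-0.11]},{"delta_pos":[0,0,1.5],"rotation":[0,0,-0.12]},{"delta_pos":[0,0,2.5],"rotation":[0,0,-0.11]},{"delta_pos":[0,0,2],"rotation":[0,0,-0.11]},{"delta_pos":[0,0,1],"rotation":[0,0,0]},{"delta_pos":[0,0,0],"rotation":[0,0,0]},{"delta_pos":[0,0,0],"rotation":[0,0,0]}]'
python3 - <<'E'
from h import *
st(); c=grab("wrist"); save(c,"w13.png")
go([0.511,-0.1375,0.016],np.radians(31))
for r in hexes(c): print(r)
E
```

```text
time_s: 25.1
eef_pos: [0.5106, -0.1393, 0.1443]
eef_rot: [-0.001, 0.717, 0.697, -0.001]
wrist_force: [0.7, -0.1, 0.6]
opening: 0.352
time_s: 25.9
eef_pos: [0.5118, -0.1365, 0.0709]
eef_rot: [-0.0, 0.496, 0.868, 0.0]
wrist_force: [0.5, -0.7, 0.1]
opening: 0.351
t 25.9 tcp [ 0.5118 -0.1365  0.0709] x [-0.508  0.861  0.   ] y [ 0.861  0.508 -0.   ] z [-0.  0. -1.] F [ 0.5 -0.7  0.1] open 0.351 q [-0.48  0.29  1.84  0.    1.02 -1.02]
{'d_cm': array([ 0.01, -0.15,  5.55]), 'dist': 5.55, 'rotvec': array([ 0.001,  0.001, -0.007]), 'd_in_target_axes': array([ 0.01, -0.14,  5.55])}
{'px': (398, 273), 'hole': array([ 0.5876, -0.1211]), 'ctr': array([ 0.5992, -0.1193]), 'area': 288.0, 'flat': 17.8, 'q': np.float64(0.56)}
{'px': (342, 253), 'hole': array([ 0.5573, -0.1285]), 'ctr': array([ 0.5563, -0.1261]), 'area': 259.0, 'flat': 33.0, 'q': np.float64(0.18)}
{'px': (274, 232), 'hole': array([ 0.5108, -0.138 ]), 'ctr': array([ 0.5104, -0.136 ]), 'area': 271.0, 'flat': 34.4, 'q': np.float64(0.63)}
```

View pics/w13.png

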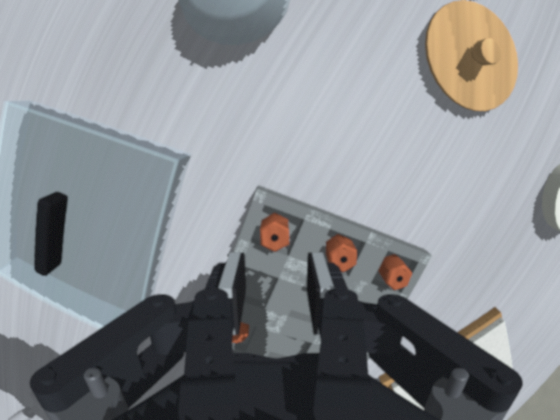

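```bash
python3 -m inch '[{"delta_pos":[0,-0.1,2],"rotation":[0,0,0]},{"delta_pos":[0,0,2],"rotation":[0,0,0]},{"delta_pos":[0,0,1],"rotation":[0,0,0]},{"delta_pos":[0,0,0.5],"rotation":[0,0,0]},{"delta_pos":[0,0,0],"rotation":[0,0,0]},{"delta_pos":[0,0,0],"rotation":[0,0,0]}]'
python3 -m inch '[{"delta_pos":[0,0,0],"rotation":[0,0,0]},{"delta_pos":[0,0,0],"rotation":[0,0,0]},{"delta_pos":[0,0,0],"rotation":[0,0,0]},{"delta_pos":[0,0,0],"rotation":[0,0,0]},{"delta_pos":[0,0,0],"rotation":[0,0,0]}]' 1
python3 -m inch '[{"delta_pos":[0,0,-0.5],"rotation":[0,0,0]},{"delta_pos":[0,0,-1.5],"rotation":[0,0,0]},{"delta_pos":[0,0,-2.5],"rotation":[0,0,0]},{"delta_pos":[0,0,-3],"rotation":[0,0,0]},{"delta_pos":[0,0,-3],"rotation":[0,0,0]},{"delta_pos":[0,0,-1],"rotation":[0,0,0]},{"delta_pos":[0,0,0],"rotation":[0,0,0]},{"delta_pos":[0,0,0],"rotation":[0,0,0]}]'
python3 - <<'E'
from h import *
st(); c=grab("wrist"); save(c,"w14.png"); j=jar_top(); print(j)
go([j[0][0],j[0][1]+0.018,0.13],np.radians(-1.4))
E
```

```text
time_s: 26.55
eef_pos: [0.5115, -0.1376, 0.0166]
eef_rot: [0.001, 0.495, 0.869, 0.0]
wrist_force: [0.6, 0.9, 0.0]
opening: 0.349
time_s: 27.05
eef_pos: [0.5117, -0.1377, 0.017]
eef_rot: [0.001, 0.495, 0.869, 0.0]
wrist_force: [-0.7, 0.4, 6.5]
opening: 0.193
time_s: 27.85
eef_pos: [0.5103, -0.1371, 0.1301]
eef_rot: [-0.0, 0.495, 0.869, -0.0]
wrist_force: [-0.3, 0.5, -0.4]
opening: 0.197
t 27.85 tcp [ 0.5103 -0.1371  0.1301] x [-0.51   0.86   0.001] y [ 0.86  0.51 -0.  ] z [-0.001  0.    -1.   ] F [-0.3  0.5 -0.4] open 0.197 q [-0.49  0.19  1.81  0.    1.14 -1.02]
(array([0.5178, 0.1809]), 0.0528)
{'d_cm': array([28.47, 17.81, -0.04]), 'dist': 33.58, 'rotvec': array([-0.002, -0.002,  0.559]), 'd_in_target_axes': array([ 3.358e+01, -1.000e-02, -8.000e-02])}
```

View pics/w14.png

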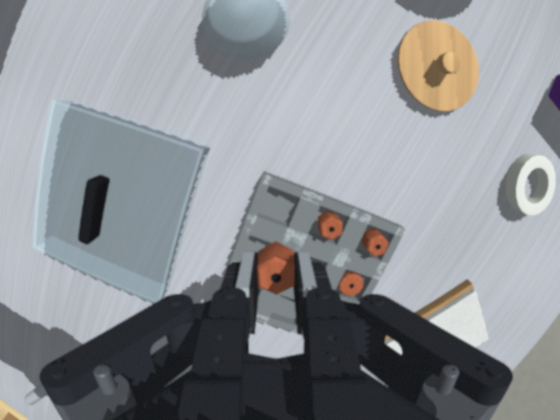

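The bead is held. I'll turn the jaws back along world x and carry it to the far half of the jar.

```bash
python3 -m inch '[{"delta_pos":[0,0,0],"rotation":[0,0,0.11]},{"delta_pos":[0,0,0],"rotation":[0,0,0.11]},{"delta_pos":[0,0,0],"rotation":[0,0,0.12]},{"delta_pos":[0,0,0],"rotation":[0,0,0.11]},{"delta_pos":[0,0,0],"rotation":[0,0,0.11]},{"delta_pos":[2,0,0],"rotation":[0,0,0]},{"delta_pos":[4,0,0],"rotation":[0,0,0]},{"delta_pos":[4,0,0],"rotation":[0,0,0]},{"delta_pos":[4,0,0],"rotation":[0,0,0]},{"delta_pos":[4,0,0],"rotation":[0,0,0]}]'
python3 -m inch '[{"delta_pos":[4,0,0],"rotation":[0,0,0]},{"delta_pos":[4,0,0],"rotation":[0,0,0]},{"delta_pos":[4,0,0],"rotation":[0,0,0]},{"delta_pos":[2.4,0,0],"rotation":[0,0,0]},{"delta_pos":[1,0,0],"rotation":[0,0,0]},{"delta_pos":[0,0,0],"rotation":[0,0,0]},{"delta_pos":[0,0,0],"rotation":[0,0,0]}]'
python3 - <<'E'
from h import *
st(); c=grab("wrist"); save(c,"w15.png"); go([0.518,0.199,0.037],np.radians(-1.4))
E
```

```text
time_s: 28.95
eef_pos: [0.5142, 0.0442, 0.1292]
eef_rot: [-0.001, 0.716, 0.698, -0.001]
wrist_force: [0.1, -0.6, -0.4]
opening: 0.201
time_s: 29.65
eef_pos: [0.5188, 0.1956, 0.13]
eef_rot: [-0.0, 0.716, 0.698, -0.001]
wrist_force: [-0.6, -0.5, 0.4]
opening: 0.204
t 29.65 tcp [0.5188 0.1956 0.13  ] x [ 0.025  1.    -0.001] y [ 1.    -0.025 -0.001] z [-0.001 -0.001 -1.   ] F [-0.6 -0.5  0.4] open 0.204 q [ 0.15  0.25  1.74 -0.    1.15  0.17]
{'d_cm': array([ 0.37, -0.1 ,  9.32]), 'dist': 9.33, 'rotvec': array([-0.001,  0.001, -0.002]), 'd_in_target_axes': array([ 0.37, -0.11,  9.32])}
```

View pics/w15.png

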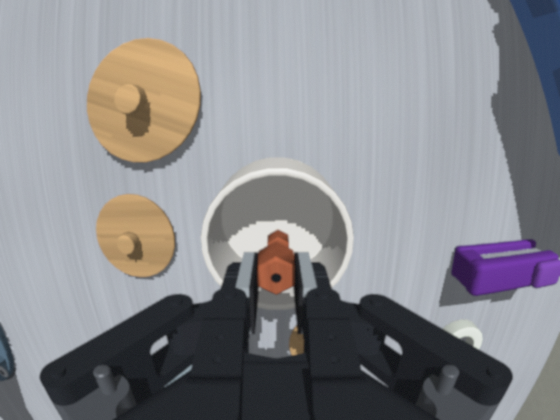

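```bash
python3 -m inch '[{"delta_pos":[0.4,0,2],"rotation":[0,0,0]},{"delta_pos":[0,-0.1,3],"rotation":[0,0,0]},{"delta_pos":[0,0,2.5],"rotation":[0,0,0]},{"delta_pos":[0,0,1.3],"rotation":[0,0,0]},{"delta_pos":[0,0,0.5],"rotation":[0,0,0]},{"delta_pos":[0,0,0],"rotation":[0,0,0]},{"delta_pos":[0,0,0],"rotation":[0,0,0]}]'
python3 -m inch '[{"delta_pos":[0,0,0],"rotation":[0,0,0]},{"delta_pos":[0,0,0],"rotation":[0,0,0]},{"delta_pos":[0,0,0],"rotation":[0,0,0]}]' 2.8
python3 -m inch '[{"delta_pos":[0,0,-1],"rotation":[0,0,0]},{"delta_pos":[0,0,-2.5],"rotation":[0,0,0]},{"delta_pos":[0,0,-3],"rotation":[0,0,0]},{"delta_pos":[0,0,-3],"rotation":[0,0,0]},{"delta_pos":[0,0,-1.5],"rotation":[0,0,0]},{"delta_pos":[0,0,0],"rotation":[0,0,0]},{"delta_pos":[0,0,0],"rotation":[0,0,0]}]'
python3 - <<'E'
from h import *
st(); c=grab("wrist"); save(c,"w16.png")
go([0.5572,-0.1285,0.146],np.radians(35.6))
E
```

```text
time_s: 30.4
eef_pos: [0.5193, 0.2005, 0.0389]
eef_rot: [0.001, 0.716, 0.698, 0.001]
wrist_force: [-0.0, -0.3, -0.8]
opening: 0.203
time_s: 30.7
eef_pos: [0.5187, 0.2008, 0.0384]
eef_rot: [0.0, 0.716, 0.698, 0.0]
wrist_force: [0.4, -0.2, -0.3]
opening: 0.324
time_s: 31.4
eef_pos: [0.5178, 0.2006, 0.1472]
eef_rot: [-0.0, 0.716, 0.698, -0.0]
wrist_force: [-0.4, -0.3, -0.1]
opening: 0.328
t 31.4 tcp [0.5178 0.2006 0.1472] x [ 0.025  1.    -0.   ] y [ 1.    -0.025 -0.001] z [-0.001 -0.    -1.   ] F [-0.4 -0.3 -0.1] open 0.328 q [0.16 0.23 1.73 0.   1.18 0.18]
{'d_cm': array([-32.78,   4.82,   0.04]), 'dist': 33.14, 'rotvec': array([-0.002, -0.   , -0.646]), 'd_in_target_axes': array([-29.07, -15.9 ,   0.04])}
```

View pics/w16.png

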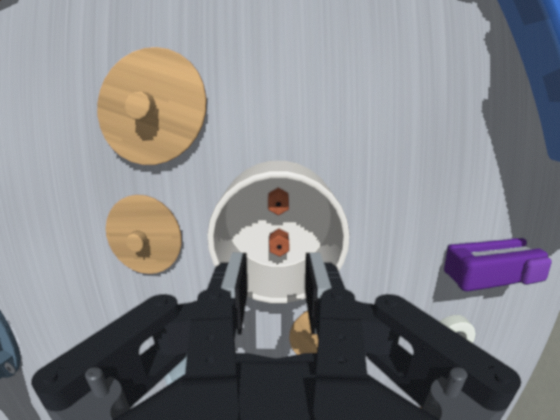

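Two beads stand in the jar at (278,201) and (279,243). Next is bead B.

```bash
python3 -m inch '[{"delta_pos":[-2,0.3,0],"rotation":[0,0,0]},{"delta_pos":[-4,0.6,0],"rotation":[0,0,0]},{"delta_pos":[-4,0.6,0],"rotation":[0,0,0]},{"delta_pos":[-4,0.6,0],"rotation":[0,0,0]},{"delta_pos":[-4,0.6,0],"rotation":[0,0,0]},{"delta_pos":[-4,0.6,0],"rotation":[0,0,0]},{"delta_pos":[-4,0.6,0],"rotation":[0,0,0]},{"delta_pos":[-4,0.6,0],"rotation":[0,0,0]},{"delta_pos":[-2,0.3,0],"rotation":[0,0,0]},{"delta_pos":[-0.8,0,0],"rotation":[0,0,0]}]' 3.0
python3 -m inch '[{"delta_pos":[0,0,0],"rotation":[0,0,-0.13]},{"delta_pos":[0,0,0.5],"rotation":[0,0,-0.13]},{"delta_pos":[0,0,1.5],"rotation":[0,0,-0.13]},{"delta_pos":[0,0,2.5],"rotation":[0,0,-0.13]},{"delta_pos":[0,0,2],"rotation":[0,0,-0.126]},{"delta_pos":[0,0,1],"rotation":[0,0,0]},{"delta_pos":[0,0,0],"rotation":[0,0,0]},{"delta_pos":[0,0,0],"rotation":[0,0,0]}]'
python3 - <<'E'
from h import *
st(); c=grab("wrist"); save(c,"w17.png")
go([0.5572,-0.1285,0.016],np.radians(35.6))
for r in hexes(c): print(r)
E
```

```text
time_s: 32.45
eef_pos: [0.5571, -0.1304, 0.1457]
eef_rot: [-0.001, 0.717, 0.697, -0.001]
wrist_force: [0.4, 0.6, -0.1]
opening: 0.347
time_s: 33.25
eef_pos: [0.5581, -0.1281, 0.0729]
eef_rot: [-0.0, 0.458, 0.889, 0.0]
wrist_force: [0.3, -0.1, 1.1]
opening: 0.35
t 33.25 tcp [ 0.5581 -0.1281  0.0729] x [-0.58   0.814  0.   ] y [ 0.814  0.58  -0.   ] z [-0.  0. -1.] F [ 0.3 -0.1  1.1] open 0.35 q [-0.43  0.37  1.73  0.    1.05 -1.05]
{'d_cm': array([ 0.09, -0.12,  5.76]), 'dist': 5.76, 'rotvec': array([ 0.001,  0.001, -0.002]), 'd_in_target_axes': array([ 0.08, -0.12,  5.76])}
{'px': (299, 304), 'hole': array([ 0.6039, -0.1619]), 'ctr': array([ 0.6018, -0.1626]), 'area': 249.0, 'flat': 46.2, 'q': np.float64(0.31)}
{'px': (337, 256), 'hole': array([ 0.5906, -0.1141]), 'ctr': array([ 0.6005, -0.118 ]), 'area': 198.0, 'flat': 23.0, 'q': np.float64(0.42)}
{'px': (275, 230), 'hole': array([ 0.5572, -0.1285]), 'ctr': array([ 0.5566, -0.1267]), 'area': 267.0, 'flat': 40.1, 'q': np.float64(0.47)}
```

View pics/w17.png

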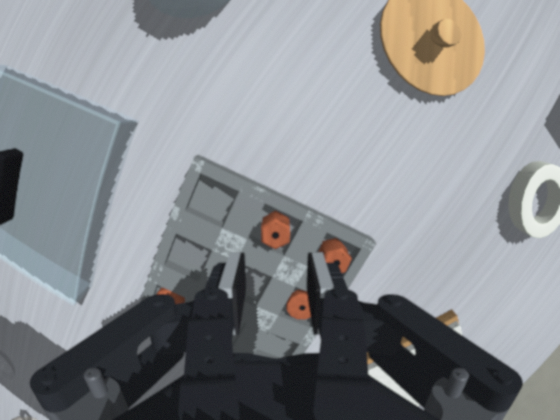

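```bash
python3 -m inch '[{"delta_pos":[0,-0.1,2],"rotation":[0,0,0]},{"delta_pos":[0,0,2],"rotation":[0,0,0]},{"delta_pos":[0,0,1.2],"rotation":[0,0,0]},{"delta_pos":[0,0,0.5],"rotation":[0,0,0]},{"delta_pos":[0,0,0],"rotation":[0,0,0]},{"delta_pos":[0,0,0],"rotation":[0,0,0]}]'
python3 -m inch '[{"delta_pos":[0,0,0],"rotation":[0,0,0]},{"delta_pos":[0,0,0],"rotation":[0,0,0]},{"delta_pos":[0,0,0],"rotation":[0,0,0]},{"delta_pos":[0,0,0],"rotation":[0,0,0]},{"delta_pos":[0,0,0],"rotation":[0,0,0]}]' 1
python3 -m inch '[{"delta_pos":[0,0,-0.5],"rotation":[0,0,0]},{"delta_pos":[0,0,-1.5],"rotation":[0,0,0]},{"delta_pos":[0,0,-2.5],"rotation":[0,0,0]},{"delta_pos":[0,0,-3],"rotation":[0,0,0]},{"delta_pos":[0,0,-3],"rotation":[0,0,0]},{"delta_pos":[0,0,-1],"rotation":[0,0,0]},{"delta_pos":[0,0,0],"rotation":[0,0,0]},{"delta_pos":[0,0,0],"rotation":[0,0,0]}]'
python3 - <<'E'
from h import *
st(); c=grab("wrist"); save(c,"w18.png"); t=grab("top"); save(t,"t4.png"); j=jar_top(t); print(j)
go([j[0][0]+0.026,j[0][1],0.13],np.radians(-80))
go([j[0][0]+0.026,j[0][1],0.13],np.radians(100))
E
```

```text
time_s: 33.9
eef_pos: [0.5579, -0.1294, 0.0167]
eef_rot: [0.001, 0.457, 0.889, 0.0]
wrist_force: [-0.1, -0.5, 0.4]
opening: 0.351
time_s: 34.4
eef_pos: [0.5582, -0.1295, 0.0171]
eef_rot: [0.001, 0.457, 0.889, 0.0]
wrist_force: [-1.0, 0.1, 5.5]
opening: 0.203
time_s: 35.2
eef_pos: [0.5566, -0.1288, 0.13]
eef_rot: [-0.001, 0.457, 0.889, -0.0]
wrist_force: [-0.3, 0.1, -1.2]
opening: 0.199
t 35.2 tcp [ 0.5566 -0.1288  0.13  ] x [-0.582  0.813  0.001] y [ 0.813  0.582 -0.001] z [-0.001  0.    -1.   ] F [-0.3  0.1 -1.2] open 0.199 q [-0.44  0.28  1.7  -0.    1.16 -1.06]
(array([0.5178, 0.181 ]), 0.0529)
{'d_cm': array([25.89, 17.01, -0.05]), 'dist': 30.98, 'rotvec': array([ 0.   , -0.003, -1.124]), 'd_in_target_axes': array([-4.17, 30.7 , -0.1 ])}
{'d_cm': array([25.89, 17.01, -0.05]), 'dist': 30.98, 'rotvec': array([ 0.   , -0.003, -1.124]), 'd_in_target_axes': array([-4.17, 30.7 , -0.1 ])}
```

View pics/w18.png

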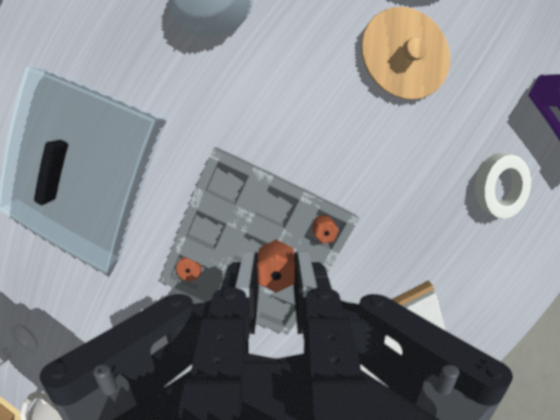

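View pics/t4.png

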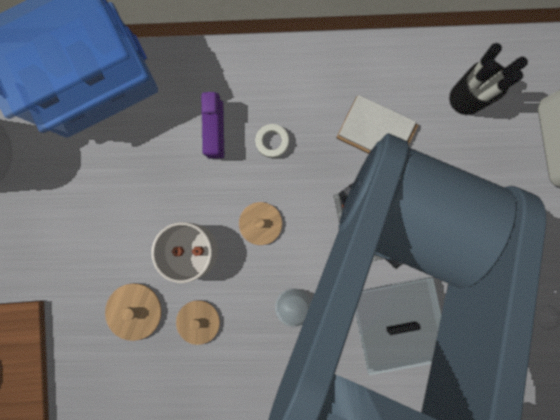

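Bead B is held. I'll place it beside the two standing beads, on the +x side, with the jaws along world y.

```bash
python3 -m inch '[{"delta_pos":[0,0,0],"rotation":[0,0,-0.135]},{"delta_pos":[0,0,0],"rotation":[0,0,-0.135]},{"delta_pos":[0,0,0],"rotation":[0,0,-0.135]},{"delta_pos":[0,0,0],"rotation":[0,0,-0.135]},{"delta_pos":[0,0,0],"rotation":[0,0,-0.135]},{"delta_pos":[0,0,0],"rotation":[0,0,-0.135]},{"delta_pos":[0,0,0],"rotation":[0,0,-0.139]},{"delta_pos":[0,2,0],"rotation":[0,0,0]},{"delta_pos":[0.2,4,0],"rotation":[0,0,0]},{"delta_pos":[0.2,4,0],"rotation":[0,0,0]}]'
python3 -m inch '[{"delta_pos":[0.2,4,0],"rotation":[0,0,0]},{"delta_pos":[0.2,4,0],"rotation":[0,0,0]},{"delta_pos":[0.2,4,0],"rotation":[0,0,0]},{"delta_pos":[0.2,4,0],"rotation":[0,0,0]},{"delta_pos":[0.2,3,0],"rotation":[0,0,0]},{"delta_pos":[0,1.5,0],"rotation":[0,0,0]},{"delta_pos":[0,0.4,0],"rotation":[0,0,0]},{"delta_pos":[0,0,0],"rotation":[0,0,0]},{"delta_pos":[0,0,0],"rotation":[0,0,0]}]'
python3 - <<'E'
from h import *
st(); c=grab("wrist"); save(c,"w19.png"); go([0.541,0.182,0.043],np.radians(90))
E
```

```text
time_s: 36.3
eef_pos: [0.5522, -0.0284, 0.129]
eef_rot: [-0.001, 0.001, 1.0, 0.0]
wrist_force: [0.9, 1.2, -0.1]
opening: 0.2
time_s: 37.2
eef_pos: [0.5436, 0.1787, 0.1304]
eef_rot: [-0.0, 0.001, 1.0, -0.0]
wrist_force: [0.1, -0.3, 0.1]
opening: 0.203
t 37.2 tcp [0.5436 0.1787 0.1304] x [-1.     0.002  0.001] y [ 0.002  1.    -0.001] z [-0.001 -0.001 -1.   ] F [ 0.1 -0.3  0.1] open 0.203 q [ 0.11  0.28  1.7  -0.    1.16 -1.46]
{'d_cm': array([0.26, 0.35, 8.75]), 'dist': 8.77, 'rotvec': array([-0.   , -0.   , -0.002]), 'd_in_target_axes': array([0.27, 0.34, 8.75])}
```

View pics/w19.png

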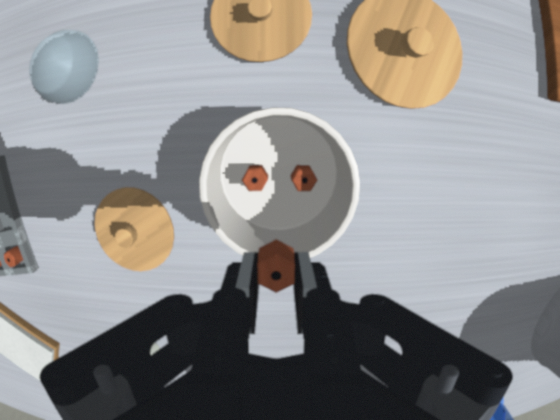

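```bash
python3 - <<'E'
from h import *
c=grab("wrist")
for u,v in [(257,180),(304,178)]: print(onz(c,u,v,0.028).round(4))
# jar rim outer in wrist
im=c["color"].astype(int); m=((im.min(2)>150)&(im[:,:,0]-im[:,:,2]>8)).astype(np.uint8)*255; m[250:]=0; m[:100]=0; m[:,:190]=0; m[:,370:]=0
cs,_=cv2.findContours(m,0,cv2.CHAIN_APPROX_NONE); k=np.concatenate(cs); print(circ(c,k,0.065), cv2.boundingRect(k))
E
```

```text
[0.5191 0.1644 0.028 ]
[0.5175 0.2006 0.028 ]
(array([0.5079, 0.1571]), 0.016) (218, 162, 52, 31)
```

```bash
python3 -m inch '[{"delta_pos":[0.2,0.3,2],"rotation":[0,0,0]},{"delta_pos":[0,0,2.5],"rotation":[0,0,0]},{"delta_pos":[0,0,2.2],"rotation":[0,0,0]},{"delta_pos":[0,0,1.3],"rotation":[0,0,0]},{"delta_pos":[0,0,0.7],"rotation":[0,0,0]},{"delta_pos":[0,0,0],"rotation":[0,0,0]},{"delta_pos":[0,0,0],"rotation":[0,0,0]}]'
python3 -m inch '[{"delta_pos":[0,0,0],"rotation":[0,0,0]},{"delta_pos":[0,0,0],"rotation":[0,0,0]},{"delta_pos":[0,0,0],"rotation":[0,0,0]}]' 2.4
python3 -m inch '[{"delta_pos":[0,0,-1],"rotation":[0,0,0]},{"delta_pos":[0,0,-2.5],"rotation":[0,0,0]},{"delta_pos":[0,0,-3],"rotation":[0,0,0]},{"delta_pos":[0,0,-3],"rotation":[0,0,0]},{"delta_pos":[0,0,-1],"rotation":[0,0,0]},{"delta_pos":[0,0,0],"rotation":[0,0,0]},{"delta_pos":[0,0,0],"rotation":[0,0,0]}]'
python3 - <<'E'
from h import *
st(); c=grab("wrist"); save(c,"w20.png")
go([0.6013,-0.1211,0.146],np.radians(18.8))
E
```

```text
time_s: 38.0
eef_pos: [0.5423, 0.1828, 0.0446]
eef_rot: [0.001, 0.001, 1.0, 0.0]
wrist_force: [0.8, -0.5, 0.8]
opening: 0.201
time_s: 38.3
eef_pos: [0.5419, 0.183, 0.0445]
eef_rot: [0.001, 0.0, 1.0, 0.0]
wrist_force: [-0.3, -0.0, 0.6]
opening: 0.283
time_s: 39.0
eef_pos: [0.5409, 0.1829, 0.148]
eef_rot: [-0.001, 0.0, 1.0, -0.0]
wrist_force: [0.1, 0.1, -1.0]
opening: 0.278
t 39.0 tcp [0.5409 0.1829 0.148 ] x [-1.     0.001  0.001] y [ 0.001  1.    -0.   ] z [-0.001 -0.    -1.   ] F [ 0.1  0.1 -1. ] open 0.278 q [ 0.12  0.26  1.69  0.    1.19 -1.45]
{'d_cm': array([ -6.11, -30.38,   0.13]), 'dist': 30.99, 'rotvec': array([-0.002, -0.002,  1.242]), 'd_in_target_axes': array([-30.73,  -4.03,   0.13])}
```

View pics/w20.png

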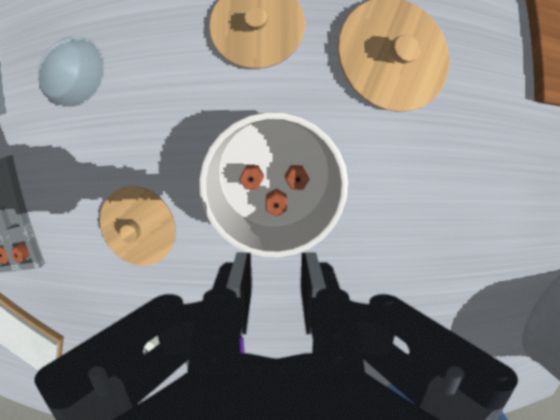

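Three beads stand in the jar, at (251,177), (297,178) and (277,204). Now bead C.

```bash
python3 -m inch '[{"delta_pos":[0,-1,0],"rotation":[0,0,0.138]},{"delta_pos":[0,0,0],"rotation":[0,0,0.138]},{"delta_pos":[0,0,0],"rotation":[0,0,0.138]},{"delta_pos":[0,0,0],"rotation":[0,0,0.138]},{"delta_pos":[0,0,0],"rotation":[0,0,0.138]},{"delta_pos":[0,0,0],"rotation":[0,0,0.138]},{"delta_pos":[0,0,0],"rotation":[0,0,0.138]},{"delta_pos":[0,0,0],"rotation":[0,0,0.138]},{"delta_pos":[0,0,0],"rotation":[0,0,0.138]},{"delta_pos":[0,0,0],"rotation":[0,0,0]}]' 3.0
python3 -m inch '[{"delta_pos":[-2,-0.3,0],"rotation":[0,0,0]},{"delta_pos":[-4,-0.5,0],"rotation":[0,0,0]},{"delta_pos":[-4,-0.5,0],"rotation":[0,0,0]},{"delta_pos":[-4,-0.5,0],"rotation":[0,0,0]},{"delta_pos":[-4,-0.5,0],"rotation":[0,0,0]},{"delta_pos":[-4,-0.5,0],"rotation":[0,0,0]},{"delta_pos":[-4,-0.5,0],"rotation":[0,0,0]},{"delta_pos":[-2.5,-0.3,0],"rotation":[0,0,0]},{"delta_pos":[-1,0,0],"rotation":[0,0,0]},{"delta_pos":[0,0,0],"rotation":[0,0,0]}]'
python3 - <<'E'
from h import *
st(); go([0.6013,-0.1211,0.07],np.radians(18.8))
c=grab("wrist"); save(c,"w21.png")
for r in hexes(c): print(r)
E
```

```text
time_s: 40.05
eef_pos: [0.5403, 0.1728, 0.1469]
eef_rot: [-0.001, 0.583, 0.813, -0.001]
wrist_force: [-0.2, 0.1, 0.5]
opening: 0.35
time_s: 41.05
eef_pos: [0.6021, -0.1187, 0.1478]
eef_rot: [-0.001, 0.582, 0.813, -0.0]
wrist_force: [0.1, 0.9, 0.2]
opening: 0.354
t 41.05 tcp [ 0.6021 -0.1187  0.1478] x [-0.322  0.947  0.001] y [ 0.947  0.322 -0.001] z [-0.001  0.001 -1.   ] F [0.1 0.9 0.2] open 0.354 q [-0.39  0.35  1.58  0.    1.22 -0.72]
{'d_cm': array([-0.21, -0.15,  7.78]), 'dist': 7.78, 'rotvec': array([-0.001, -0.001,  0.   ]), 'd_in_target_axes': array([-0.2 , -0.16,  7.78])}
{'px': (171, 275), 'hole': array([ 0.5284, -0.2187]), 'ctr': array([ 0.5288, -0.2176]), 'area': 342.0, 'flat': 40.8, 'q': np.float64(0.18)}
{'px': (268, 250), 'hole': array([ 0.6084, -0.1627]), 'ctr': array([ 0.6082, -0.1616]), 'area': 350.0, 'flat': 45.0, 'q': np.float64(0.06)}
{'px': (275, 203), 'hole': array([ 0.6013, -0.1213]), 'ctr': array([ 0.6009, -0.1198]), 'area': 250.0, 'flat': 19.8, 'q': np.float64(0.61)}
```

View pics/w21.png

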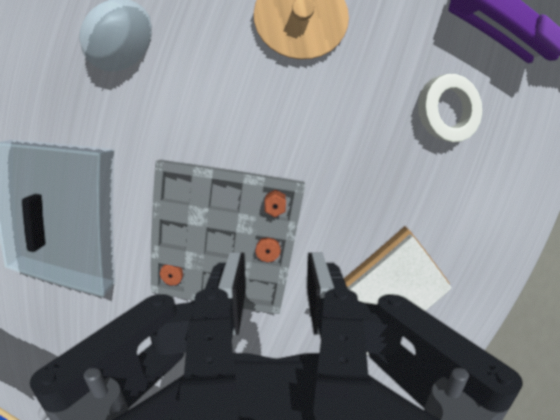

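```bash
python3 -m inch '[{"delta_pos":[-0.1,-0.1,2],"rotation":[0,0,0]},{"delta_pos":[-0.1,0,3],"rotation":[0,0,0]},{"delta_pos":[0,0,3],"rotation":[0,0,0]},{"delta_pos":[0,0,2.5],"rotation":[0,0,0]},{"delta_pos":[0,0,1.5],"rotation":[0,0,0]},{"delta_pos":[0,0,0.6],"rotation":[0,0,0]},{"delta_pos":[0,0,0],"rotation":[0,0,0]},{"delta_pos":[0,0,0],"rotation":[0,0,0]}]'
python3 -c "
from h import *
st();go([0.6012,-0.1212,0.016],np.radians(19))"
```

```text
time_s: 41.9
eef_pos: [0.6031, -0.1201, 0.0241]
eef_rot: [0.001, 0.582, 0.813, 0.0]
wrist_force: [0.6, -0.6, 0.4]
opening: 0.35
t 41.9 tcp [ 0.6031 -0.1201  0.0241] x [-0.323  0.946 -0.001] y [0.946 0.323 0.001] z [ 0.002 -0.001 -1.   ] F [ 0.6 -0.6  0.4] open 0.35 q [-0.39  0.52  1.63  0.    1.   -0.72]
{'d_cm': array([-0.04, -0.22,  0.81]), 'dist': 0.83, 'rotvec': array([ 0.001,  0.001, -0.003]), 'd_in_target_axes': array([-0.04, -0.22,  0.81])}
```

```bash
python3 -m inch '[{"delta_pos":[0,-0.1,0.5],"rotation":[0,0,0]},{"delta_pos":[0,0,0.2],"rotation":[0,0,0]},{"delta_pos":[0,0,0],"rotation":[0,0,0]},{"delta_pos":[0,0,0],"rotation":[0,0,0]}]'
python3 -m inch '[{"delta_pos":[0,0,0],"rotation":[0,0,0]},{"delta_pos":[0,0,0],"rotation":[0,0,0]},{"delta_pos":[0,0,0],"rotation":[0,0,0]},{"delta_pos":[0,0,0],"rotation":[0,0,0]},{"delta_pos":[0,0,0],"rotation":[0,0,0]}]' 1
python3 -m inch '[{"delta_pos":[0,0,-0.5],"rotation":[0,0,0]},{"delta_pos":[0,0,-1.5],"rotation":[0,0,0]},{"delta_pos":[0,0,-2.5],"rotation":[0,0,0]},{"delta_pos":[0,0,-3],"rotation":[0,0,0]},{"delta_pos":[0,0,-3],"rotation":[0,0,0]},{"delta_pos":[0,0,-1],"rotation":[0,0,0]},{"delta_pos":[0,0,0],"rotation":[0,0,0]},{"delta_pos":[0,0,0],"rotation":[0,0,0]}]'
python3 - <<'E'
from h import *
st(); c=grab("wrist"); save(c,"w22.png"); t=grab("top"); save(t,"t5.png"); j=jar_top(t); print(j)
go([j[0][0]-0.022,j[0][1],0.13],np.radians(90))
E
```

```text
time_s: 42.3
eef_pos: [0.6013, -0.1206, 0.016]
eef_rot: [0.0, 0.582, 0.813, 0.0]
wrist_force: [-0.2, -0.4, 0.7]
opening: 0.354
time_s: 42.8
eef_pos: [0.6016, -0.1207, 0.0163]
eef_rot: [0.0, 0.582, 0.813, 0.0]
wrist_force: [-0.5, -0.2, 4.8]
opening: 0.205
time_s: 43.6
eef_pos: [0.6005, -0.1202, 0.1299]
eef_rot: [-0.001, 0.582, 0.813, -0.0]
wrist_force: [-0.5, 0.1, -1.8]
opening: 0.205
t 43.6 tcp [ 0.6005 -0.1202  0.1299] x [-0.322  0.947  0.001] y [ 0.947  0.322 -0.001] z [-0.001  0.001 -1.   ] F [-0.5  0.1 -1.8] open 0.205 q [-0.39  0.37  1.59  0.    1.18 -0.72]
(array([0.518, 0.181]), 0.0532)
{'d_cm': array([31.84, -0.14, -0.05]), 'dist': 31.84, 'rotvec': array([-1.000e-03, -4.000e-03, -1.243e+00]), 'd_in_target_axes': array([10.39, 30.1 , -0.12])}
```

View pics/w22.png

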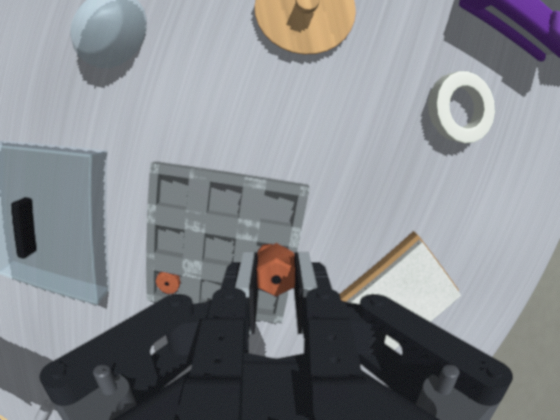

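View pics/t5.png

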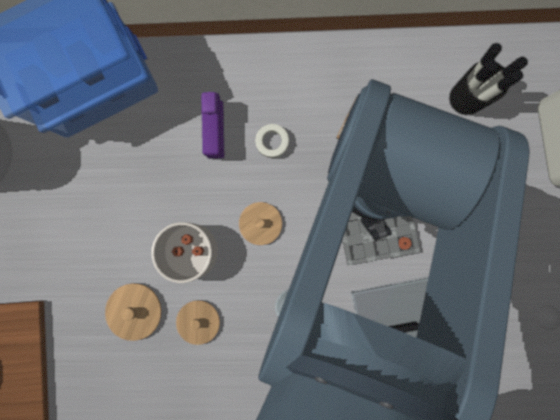

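The last bead is held. It goes to the −x side of the jar.

```bash
python3 -m inch '[{"delta_pos":[1,0,0],"rotation":[0,0,-0.138]},{"delta_pos":[0,0,0],"rotation":[0,0,-0.138]},{"delta_pos":[0,0,0],"rotation":[0,0,-0.138]},{"delta_pos":[0,0,0],"rotation":[0,0,-0.138]},{"delta_pos":[0,0,0],"rotation":[0,0,-0.138]},{"delta_pos":[0,0,0],"rotation":[0,0,-0.138]},{"delta_pos":[0,0,0],"rotation":[0,0,-0.138]},{"delta_pos":[0,0,0],"rotation":[0,0,-0.138]},{"delta_pos":[0,0,0],"rotation":[0,0,-0.138]},{"delta_pos":[0,0,0],"rotation":[0,0,0]}]'
python3 -m inch '[{"delta_pos":[0.6,2,0],"rotation":[0,0,0]},{"delta_pos":[1.2,4,0],"rotation":[0,0,0]},{"delta_pos":[1.4,4,0],"rotation":[0,0,0]},{"delta_pos":[1.4,4,0],"rotation":[0,0,0]},{"delta_pos":[1.4,4,0],"rotation":[0,0,0]},{"delta_pos":[1.4,4,0],"rotation":[0,0,0]},{"delta_pos":[1.2,4,0],"rotation":[0,0,0]},{"delta_pos":[0.9,2,0],"rotation":[0,0,0]},{"delta_pos":[0.3,1,0],"rotation":[0,0,0]},{"delta_pos":[0,0,0],"rotation":[0,0,0]}]'
python3 - <<'E'
from h import *
st(); c=grab("wrist"); save(c,"w23.png"); go([0.496,0.182,0.043],np.radians(90))
E
```

```text
time_s: 44.7
eef_pos: [0.597, -0.1107, 0.129]
eef_rot: [-0.001, -0.0, 1.0, 0.001]
wrist_force: [-0.4, 1.2, -1.1]
opening: 0.2
time_s: 45.7
eef_pos: [0.4992, 0.1803, 0.1304]
eef_rot: [-0.0, 0.0, 1.0, -0.0]
wrist_force: [0.6, -0.5, -0.2]
opening: 0.199
t 45.7 tcp [0.4992 0.1803 0.1304] x [-1.     0.     0.001] y [ 0.  1. -0.] z [-0.001 -0.    -1.   ] F [ 0.6 -0.5 -0.2] open 0.199 q [ 0.12  0.2   1.8   0.    1.14 -1.45]
{'d_cm': array([0.39, 0.27, 8.76]), 'dist': 8.77, 'rotvec': array([-0.   , -0.   , -0.001]), 'd_in_target_axes': array([0.39, 0.27, 8.76])}
```

View pics/w23.png

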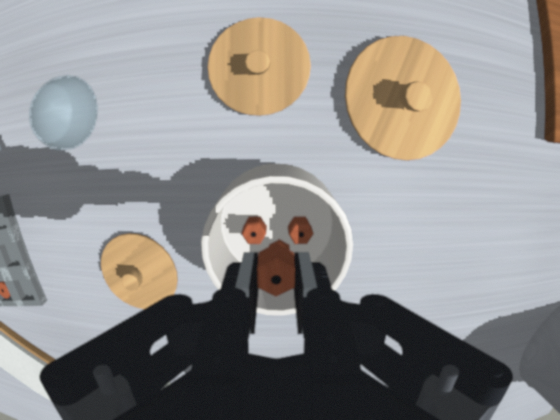

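```bash
python3 -m inch '[{"delta_pos":[0.3,0.2,2],"rotation":[0,0,0]},{"delta_pos":[0.1,0,2.5],"rotation":[0,0,0]},{"delta_pos":[0,0,2.2],"rotation":[0,0,0]},{"delta_pos":[0,0,1.3],"rotation":[0,0,0]},{"delta_pos":[0,0,0.7],"rotation":[0,0,0]},{"delta_pos":[0,0,0],"rotation":[0,0,0]},{"delta_pos":[0,0,0],"rotation":[0,0,0]}]'
python3 -m inch '[{"delta_pos":[0,0,0],"rotation":[0,0,0]},{"delta_pos":[0,0,0],"rotation":[0,0,0]},{"delta_pos":[0,0,0],"rotation":[0,0,0]}]' 2.4
python3 -m inch '[{"delta_pos":[0,0,-1],"rotation":[0,0,0]},{"delta_pos":[0,0,-2.5],"rotation":[0,0,0]},{"delta_pos":[0,0,-3],"rotation":[0,0,0]},{"delta_pos":[0,0,-4],"rotation":[0,0,0]},{"delta_pos":[0,0,-4],"rotation":[0,0,0]},{"delta_pos":[0,0,0],"rotation":[0,0,0]},{"delta_pos":[0,0,0],"rotation":[0,0,0]}]' 
python3 - <<'E'
from h import *
st(); c=grab("wrist"); save(c,"w24.png"); t=grab("top"); save(t,"t6.png"); print(jar_top(t))
for cc,n in ((c,"w"),(t,"t")):
    for k in wood(cc):
        r=circ(cc,k,0.012); print(n,cv2.boundingRect(k),r)
E
```

```text
time_s: 46.45
eef_pos: [0.497, 0.1808, 0.0445]
eef_rot: [0.001, 0.001, 1.0, 0.0]
wrist_force: [0.9, -1.6, -0.3]
opening: 0.202
time_s: 46.75
eef_pos: [0.4966, 0.1812, 0.0444]
eef_rot: [0.001, 0.0, 1.0, 0.0]
wrist_force: [0.3, 1.0, -0.1]
opening: 0.283
time_s: 47.45
eef_pos: [0.497, 0.1812, 0.1907]
eef_rot: [0.002, 0.0, 1.0, 0.0]
wrist_force: [-0.4, -0.6, -0.6]
opening: 0.284
t 47.45 tcp [0.497  0.1812 0.1907] x [-1.     0.001 -0.004] y [0.001 1.    0.   ] z [ 0.004  0.    -1.   ] F [-0.4 -0.6 -0.6] open 0.284 q [ 0.13  0.12  1.77 -0.    1.26 -1.45]
(array([0.518 , 0.1809]), 0.0527)
w (18, 303, 64, 42) (array([ 0.6934, -0.1611]), 0.0557)
w (124, 216, 67, 66) (array([0.5666, 0.0464]), 0.0409)
w (247, 180, 58, 64) (array([0.5226, 0.1821]), 0.0307)
w (331, 50, 99, 103) (array([0.4053, 0.2895]), 0.0534)
w (219, 37, 84, 80) (array([0.384 , 0.1666]), 0.0407)
w (510, 0, 50, 140) (array([0.3306, 0.5279]), 0.1022)
t (176, 301, 44, 44) (array([0.384 , 0.1655]), 0.041)
t (109, 291, 52, 49) (array([0.4036, 0.2886]), 0.0526)
t (239, 202, 43, 43) (array([0.5683, 0.0446]), 0.0408)
```

View pics/w24.png

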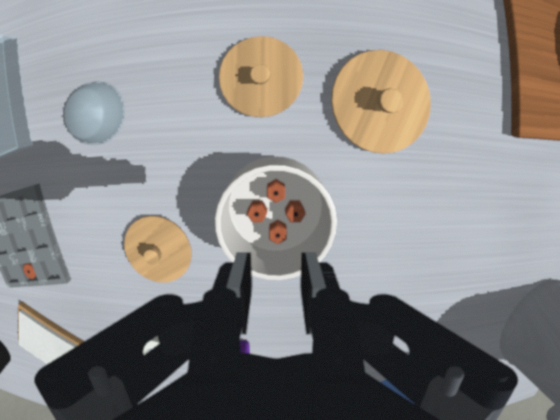

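View pics/t6.png

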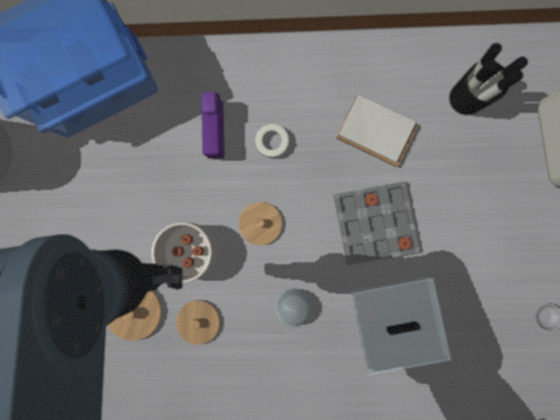

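All four hexes stand in the jar at (257,211), (276,191), (295,211) and (278,233), and both discs are in their pockets. Next, the lid at (0.405, 0.2896).

```bash
python3 -m inch '[{"delta_pos":[1,1.2,0],"rotation":[0,0,0]},{"delta_pos":[2.5,3,0],"rotation":[0,0,0]},{"delta_pos":[2.5,3,1],"rotation":[0,0,0]},{"delta_pos":[2.2,2.6,2],"rotation":[0,0,0]},{"delta_pos":[1,1.1,3],"rotation":[0,0,0]},{"delta_pos":[0,0,3],"rotation":[0,0,0]},{"delta_pos":[0,0,2],"rotation":[0,0,0]},{"delta_pos":[0,0,0],"rotation":[0,0,0]},{"delta_pos":[0,0,0],"rotation":[0,0,0]}]' 5
python3 - <<'E'
from h import *
st(); c=grab("wrist"); save(c,"w25.png")
for k in wood(c): print(cv2.boundingRect(k),circ(c,k,0.012))
go([0.405,0.2898,0.0215],np.radians(90))
E
```

```text
time_s: 48.45
eef_pos: [0.4032, 0.2903, 0.0783]
eef_rot: [-0.001, 0.0, 1.0, -0.0]
wrist_force: [-0.2, -0.5, -0.3]
opening: 0.58
t 48.45 tcp [0.4032 0.2903 0.0783] x [-1.     0.     0.002] y [ 0.     1.    -0.001] z [-0.002 -0.001 -1.   ] F [-0.2 -0.5 -0.3] open 0.58 q [ 0.38  0.21  1.92  0.    1.02 -1.19]
(144, 360, 25, 26) (array([0.5492, 0.1779]), 0.0171)
(25, 333, 39, 36) (array([0.5578, 0.0462]), 0.0358)
(199, 149, 154, 147) (array([0.4047, 0.2901]), 0.0534)
(66, 143, 94, 107) (array([0.3823, 0.1692]), 0.0406)
(495, 0, 65, 253) (array([0.318 , 0.5225]), 0.1161)
{'d_cm': array([-0.08, -0.07,  5.77]), 'dist': 5.77, 'rotvec': array([ 0.   , -0.   , -0.001]), 'd_in_target_axes': array([-0.08, -0.07,  5.77])}
```

View pics/w25.png

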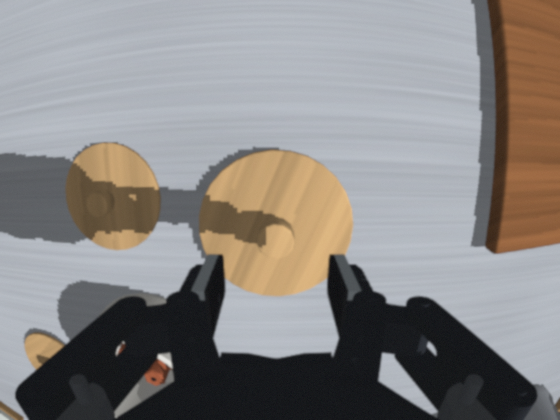

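```bash
python3 -m inch '[{"delta_pos":[-0.1,-0.05,2],"rotation":[0,0,0]},{"delta_pos":[0,0,2],"rotation":[0,0,0]},{"delta_pos":[0,0,1.2],"rotation":[0,0,0]},{"delta_pos":[0,0,0.5],"rotation":[0,0,0]},{"delta_pos":[0,0,0],"rotation":[0,0,0]},{"delta_pos":[0,0,0],"rotation":[0,0,0]}]'
python3 -m inch '[{"delta_pos":[0,0,0],"rotation":[0,0,0]},{"delta_pos":[0,0,0],"rotation":[0,0,0]},{"delta_pos":[0,0,0],"rotation":[0,0,0]},{"delta_pos":[0,0,0],"rotation":[0,0,0]},{"delta_pos":[0,0,0],"rotation":[0,0,0]},{"delta_pos":[0,0,0],"rotation":[0,0,0]}]' 1.5
python3 -m inch '[{"delta_pos":[0,0,-0.5],"rotation":[0,0,0]},{"delta_pos":[0,0,-1.5],"rotation":[0,0,0]},{"delta_pos":[0,0,-2.5],"rotation":[0,0,0]},{"delta_pos":[0,0,-2.5],"rotation":[0,0,0]},{"delta_pos":[0,0,-2],"rotation":[0,0,0]},{"delta_pos":[0,0,-0.5],"rotation":[0,0,0]},{"delta_pos":[0,0,0],"rotation":[0,0,0]},{"delta_pos":[0,0,0],"rotation":[0,0,0]}]'
python3 - <<'E'
from h import *
st(); t=grab("top"); save(t,"t7.png"); j=jar_top(t); print(j)
c=grab("wrist"); save(c,"w26.png")
go([j[0][0],j[0][1],0.117],np.radians(90))
E
```

```text
time_s: 49.1
eef_pos: [0.406, 0.2899, 0.0226]
eef_rot: [0.001, 0.0, 1.0, 0.0]
wrist_force: [0.4, -0.1, 0.6]
opening: 0.585
time_s: 49.7
eef_pos: [0.406, 0.29, 0.0228]
eef_rot: [0.001, 0.0, 1.0, 0.0]
wrist_force: [-0.1, -0.5, 4.8]
opening: 0.246
time_s: 50.5
eef_pos: [0.4045, 0.2893, 0.1158]
eef_rot: [-0.001, 0.0, 1.0, -0.0]
wrist_force: [-0.1, 0.3, -0.9]
opening: 0.249
t 50.5 tcp [0.4045 0.2893 0.1158] x [-1.     0.001  0.001] y [ 0.001  1.    -0.001] z [-0.001 -0.001 -1.   ] F [-0.1  0.3 -0.9] open 0.249 q [ 0.38  0.15  1.9   0.    1.1  -1.19]
(array([0.5178, 0.1808]), 0.0526)
{'d_cm': array([-11.36, -10.83,  -0.17]), 'dist': 15.7, 'rotvec': array([-0.001, -0.002, -0.001]), 'd_in_target_axes': array([-11.35, -10.84,  -0.16])}
```

View pics/w26.png

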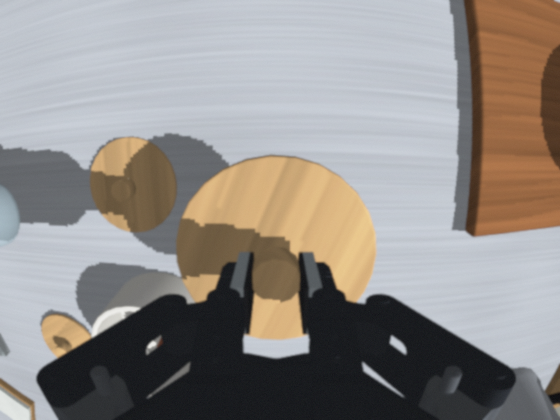

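View pics/t7.png

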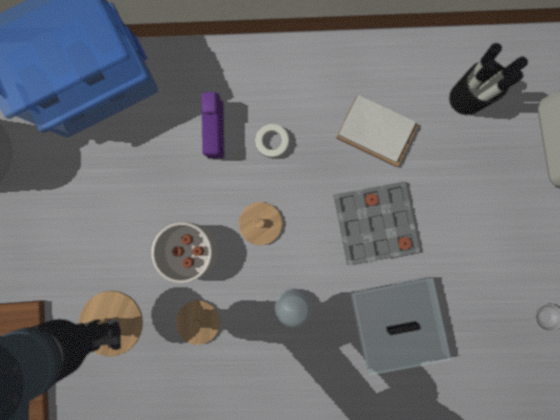

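The lid is held level. Beads are still in the jar at about (185,252) in the top view. I'll carry it over the jar.

```bash
python3 -m inch '[{"delta_pos":[-1,-1,0],"rotation":[0,0,0]},{"delta_pos":[-2,-2,0],"rotation":[0,0,0]},{"delta_pos":[-2.5,-2.3,0],"rotation":[0,0,0]},{"delta_pos":[-2.5,-2.3,0],"rotation":[0,0,0]},{"delta_pos":[-2,-2,0],"rotation":[0,0,0]},{"delta_pos":[-1,-1,0],"rotation":[0,0,0]},{"delta_pos":[-0.3,-0.2,0],"rotation":[0,0,0]},{"delta_pos":[0,0,0],"rotation":[0,0,0]},{"delta_pos":[0,0,0],"rotation":[0,0,0]}]'
python3 - <<'E'
from h import *
st(); c=grab("wrist"); s=grab("side"); save(s,"s6.png",(230,180,430,380),3); t=grab("top")
go([0.5177,0.1815,0.09])
# lid flange circle when held (top at z = tcp-0.0228+0.012)
z=get_obs()["eef_pos"][2]-0.0108
for n,cc in (("w",c),("t",t)):
    for k in wood(cc):
        r=circ(cc,k,z)
        if 0.045<r[1]<0.06: print(n,cv2.boundingRect(k),r)
E
```

```text
time_s: 51.5
eef_pos: [0.5172, 0.1823, 0.1164]
eef_rot: [-0.001, -0.0, 1.0, 0.0]
wrist_force: [-0.9, 0.8, -0.8]
opening: 0.25
t 51.5 tcp [0.5172 0.1823 0.1164] x [-1.    -0.     0.001] y [-0.  1.  0.] z [-0.001  0.    -1.   ] F [-0.9  0.8 -0.8] open 0.25 q [ 0.12  0.26  1.77  0.    1.12 -1.45]
{'d_cm': array([-0.03, -0.09,  2.67]), 'dist': 2.68, 'rotvec': array([ 0., -0.,  0.]), 'd_in_target_axes': array([-0.03, -0.09,  2.67])}
w (177, 156, 199, 183) (array([0.5156, 0.1825]), 0.0531)
t (151, 223, 54, 64) (array([0.5163, 0.1819]), 0.053)
```

View pics/s6.png

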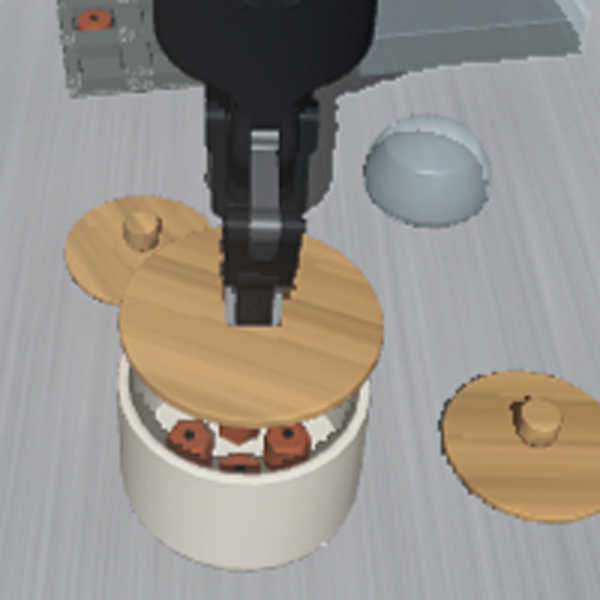

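The lid is centred over the jar with all four beads visible below the rim. The top camera gives a 1–2 mm offset, so I'll correct that and lower.

```bash
python3 -m inch '[{"delta_pos":[-0.12,-0.08,0.8],"rotation":[0,0,0]},{"delta_pos":[0,0,0.8],"rotation":[0,0,0]},{"delta_pos":[0,0,0.5],"rotation":[0,0,0]},{"delta_pos":[0,0,0.4],"rotation":[0,0,0]},{"delta_pos":[0,0,0.3],"rotation":[0,0,0]},{"delta_pos":[0,0,0.2],"rotation":[0,0,0]},{"delta_pos":[0,0,0.2],"rotation":[0,0,0]},{"delta_pos":[0,0,0],"rotation":[0,0,0]},{"delta_pos":[0,0,0],"rotation":[0,0,0]}]'
python3 - <<'E'
from h import *
st(); s=grab("side"); save(s,"s7.png",(230,200,390,380),4)
E
```

```text
time_s: 52.55
eef_pos: [0.5195, 0.1807, 0.0849]
eef_rot: [0.0, 0.0, 1.0, 0.0]
wrist_force: [0.5, -0.7, -0.6]
opening: 0.249
t 52.55 tcp [0.5195 0.1807 0.0849] x [-1.     0.001 -0.   ] y [0.001 1.    0.   ] z [ 0.  0. -1.] F [ 0.5 -0.7 -0.6] open 0.249 q [ 0.12  0.3   1.78 -0.    1.06 -1.45]
```

View pics/s7.png

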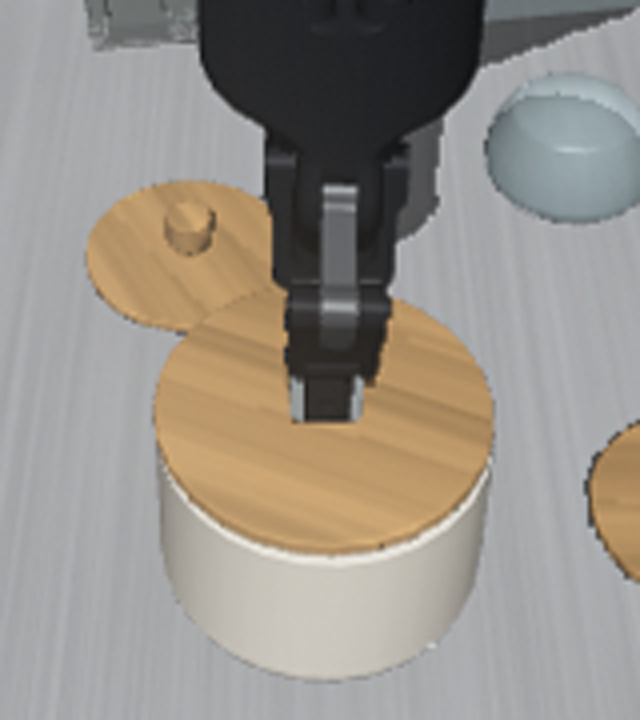

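The lid is 3 mm from seated with no contact force, so the plug is in the mouth. I'll finish lowering, release and back off.

```bash
python3 -m inch '[{"delta_pos":[0.05,0,0.2],"rotation":[0,0,0]},{"delta_pos":[0,0,0.1],"rotation":[0,0,0]},{"delta_pos":[0,0,0],"rotation":[0,0,0]},{"delta_pos":[0,0,0],"rotation":[0,0,0]}]'
python3 -m inch '[{"delta_pos":[0,0,0],"rotation":[0,0,0]},{"delta_pos":[0,0,0],"rotation":[0,0,0]},{"delta_pos":[0,0,0],"rotation":[0,0,0]},{"delta_pos":[0,0,0],"rotation":[0,0,0]}]' 5
python3 -m inch '[{"delta_pos":[0,0,-1],"rotation":[0,0,0]},{"delta_pos":[0,0,-2.5],"rotation":[0,0,0]},{"delta_pos":[0,0,-3],"rotation":[0,0,0]},{"delta_pos":[2.5,0,-4],"rotation":[0,0,0]},{"delta_pos":[2,0,-3],"rotation":[0,0,0]},{"delta_pos":[0,0,0],"rotation":[0,0,0]},{"delta_pos":[0,0,0],"rotation":[0,0,0]}]'
python3 - <<'E'
from h import *
st(); c=grab("wrist"); save(c,"w27.png"); s=grab("side"); save(s,"s8.png",(230,240,390,380),4); t=grab("top")
for n,cc in (("w",c),("t",t)):
    for k in wood(cc):
        r=circ(cc,k,0.071)
        if 0.045<r[1]<0.06: print(n,cv2.boundingRect(k),r)
E
```

```text
time_s: 53.0
eef_pos: [0.5189, 0.1807, 0.0819]
eef_rot: [-0.0, 0.0, 1.0, -0.0]
wrist_force: [-1.2, 0.6, 0.1]
opening: 0.253
time_s: 53.4
eef_pos: [0.519, 0.1808, 0.0818]
eef_rot: [0.0, 0.0, 1.0, 0.0]
wrist_force: [-0.4, -0.6, 1.2]
opening: 0.586
time_s: 54.1
eef_pos: [0.4744, 0.181, 0.2184]
eef_rot: [0.002, 0.0, 1.0, 0.0]
wrist_force: [0.7, -0.0, -0.7]
opening: 0.585
t 54.1 tcp [0.4744 0.181  0.2184] x [-1.     0.001 -0.003] y [0.001 1.    0.   ] z [ 0.003  0.    -1.   ] F [ 0.7 -0.  -0.7] open 0.585 q [ 0.13  0.04  1.79 -0.    1.31 -1.44]
w (221, 185, 110, 104) (array([0.5173, 0.1808]), 0.0535)
t (151, 222, 60, 61) (array([0.5179, 0.1804]), 0.0536)
```

View pics/s8.png

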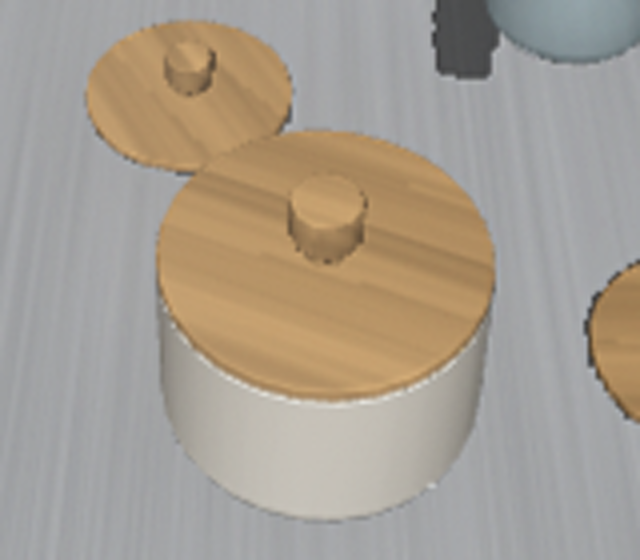

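View pics/w27.png

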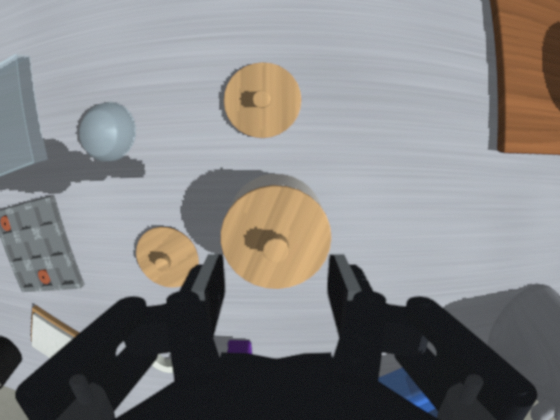

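The lid sits level and flush on the jar, seen from both views. Now the cover.

```bash
python3 - <<'E'
from h import *
t=grab("top"); save(t,"t8.png",(300,150,480,390),3)
k=dark(t,(380,310,430,350)); print(rectw(t,k,0.056))
go([0.378,-0.19,0.218],np.radians(10.5))
E
```

```text
((0.3801, -0.2059), (55.6, 13.7), 100.7)
{'d_cm': array([  9.51, -37.07,  -0.21]), 'dist': 38.27, 'rotvec': array([-0.002, -0.002,  1.386]), 'd_in_target_axes': array([-34.7 , -16.14,  -0.25])}
```

View pics/t8.png

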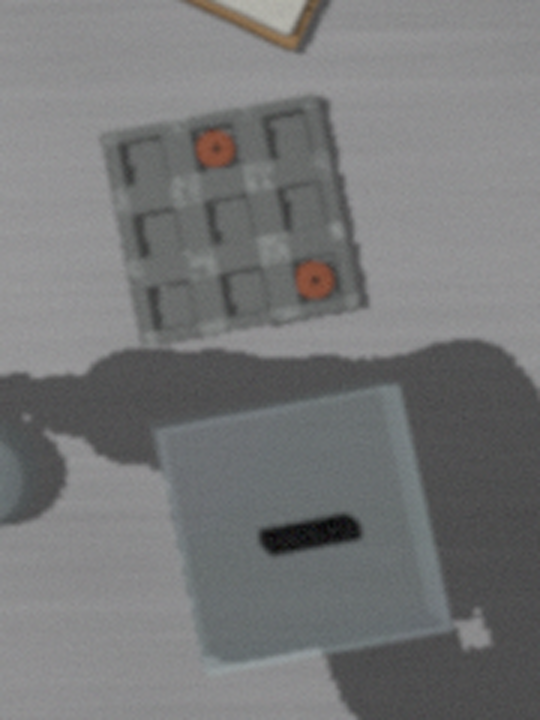

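Cover and tray haven't moved. I'll pass over the tray first for an accurate tray centre from the wrist camera.

```bash
python3 -m inch '[{"delta_pos":[0,0,0],"rotation":[0,0,0.1386]},{"delta_pos":[0,0,0],"rotation":[0,0,0.1386]},{"delta_pos":[0,0,0],"rotation":[0,0,0.1386]},{"delta_pos":[0,0,0],"rotation":[0,0,0.1386]},{"delta_pos":[0,0,0],"rotation":[0,0,0.1386]},{"delta_pos":[0,0,0],"rotation":[0,0,0.1386]},{"delta_pos":[0,0,0],"rotation":[0,0,0.1386]},{"delta_pos":[0,0,0],"rotation":[0,0,0.1386]},{"delta_pos":[0,0,0],"rotation":[0,0,0.1386]},{"delta_pos":[0,0,0],"rotation":[0,0,0.1386]}]' 3.5
python3 -m inch '[{"delta_pos":[-2,0.1,0],"rotation":[0,0,0]},{"delta_pos":[-4,0.1,0],"rotation":[0,0,0]},{"delta_pos":[-4,0.1,0],"rotation":[0,0,0]},{"delta_pos":[-4,0.1,0],"rotation":[0,0,0]},{"delta_pos":[-4,0.1,0],"rotation":[0,0,0]},{"delta_pos":[-4,0.1,0],"rotation":[0,0,0]},{"delta_pos":[-4,0.1,0],"rotation":[0,0,0]},{"delta_pos":[-4,0.1,0],"rotation":[0,0,0]},{"delta_pos":[-4,0.1,0],"rotation":[0,0,0]},{"delta_pos":[-4,0.1,0],"rotation":[0,0,0]}]'
python3 -m inch '[{"delta_pos":[-2.5,0,0],"rotation":[0,0,0]},{"delta_pos":[-1,0,0],"rotation":[0,0,0]},{"delta_pos":[0,0,0],"rotation":[0,0,0]},{"delta_pos":[0,0,0],"rotation":[0,0,0]},{"delta_pos":[0,0,0],"rotation":[0,0,0]}]'
python3 - <<'E'
from h import *
st(); c=grab("wrist"); save(c,"w28.png"); save(c,"w28c.png",(180,60,380,230),4)
print(proj(c,[0.565,-0.175,0.013]))
E
```

```text
time_s: 55.3
eef_pos: [0.4736, 0.1806, 0.2154]
eef_rot: [-0.001, 0.641, 0.767, -0.001]
wrist_force: [-0.0, -0.6, -0.7]
opening: 0.409
time_s: 56.3
eef_pos: [0.553, -0.1927, 0.2152]
eef_rot: [-0.001, 0.639, 0.769, -0.0]
wrist_force: [-0.3, -0.4, 0.2]
opening: 0.413
time_s: 56.8
eef_pos: [0.5596, -0.2238, 0.2166]
eef_rot: [-0.0, 0.639, 0.77, 0.0]
wrist_force: [0.2, -0.2, 0.2]
opening: 0.412
t 56.8 tcp [ 0.5596 -0.2238  0.2166] x [-0.184  0.983  0.001] y [ 0.983  0.184 -0.   ] z [-0.001  0.001 -1.   ] F [ 0.2 -0.2  0.2] open 0.412 q [-0.58  0.25  1.55  0.    1.34 -0.76]
(np.float64(290.0763371930879), np.float64(140.69754096033125))
```

View pics/w28.png

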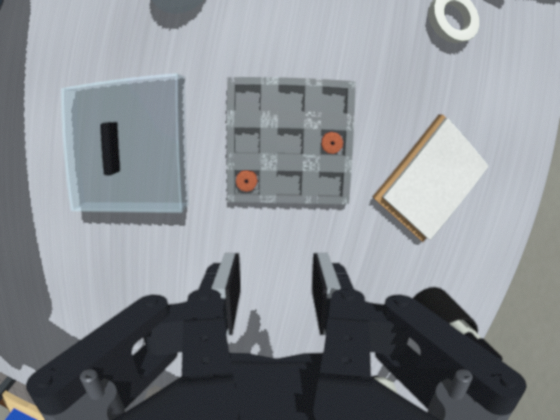

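View pics/w28c.png

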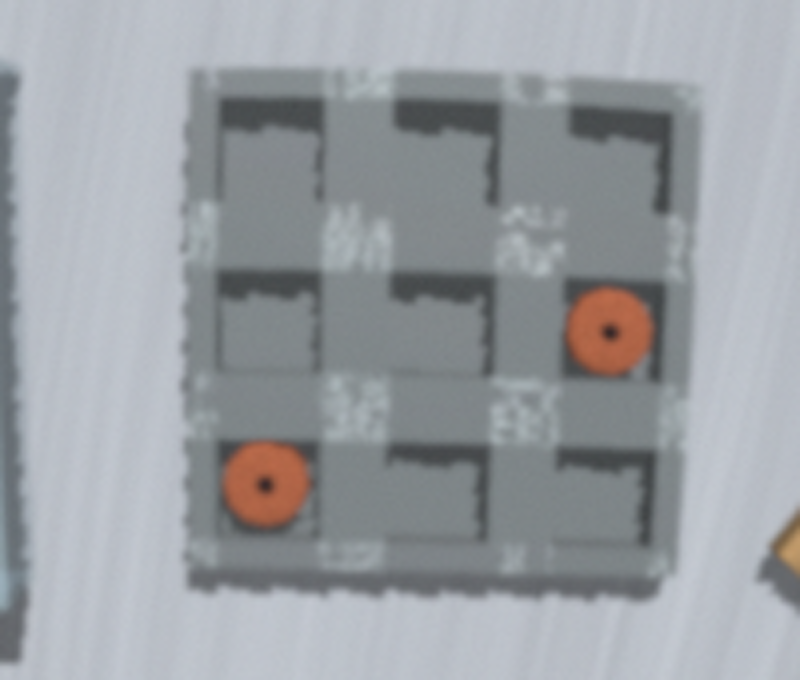

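```bash
python3 - <<'E'
from h import *
c=grab("wrist")
def quad(cr,z,k=4,o=(180,60)):
    P=np.array([onz(c,(u+.5)/k-.5+o[0],(v+.5)/k-.5+o[1],z)[:2] for u,v in cr])
    s=[np.linalg.norm(P[(i+1)%4]-P[i]).round(4) for i in range(4)]
    e=P[1]-P[0]+P[2]-P[3]; print("ctr",P.mean(0).round(4),"sides",s,"x-ang",np.degrees(np.arctan2(e[1],e[0])).round(2))
quad([(190,70),(702,85),(677,574),(188,570)],0.013)
# inner pocket-centre check: outermost pocket corners
quad([(220,98),(671,112),(652,545),(217,537)],0.013)
k=dark(c,(90,110,130,185)); print(rectw(c,k,0.056))
quad([(0,0),(1,0),(1,1),(0,1)],0.0)
save(c,"w28d.png",(50,60,200,225),4)
E
```

```text
ctr [ 0.5652 -0.1753] sides [np.float64(0.1356), np.float64(0.1353), np.float64(0.1368), np.float64(0.1366)] x-ang 9.92
ctr [ 0.5652 -0.1748] sides [np.float64(0.1192), np.float64(0.119), np.float64(0.1206), np.float64(0.1193)] x-ang 9.57
((0.3836, -0.2074), (51.8, 18.7), 99.6)
ctr [ 0.4277 -0.1052] sides [np.float64(0.0003), np.float64(0.0003), np.float64(0.0003), np.float64(0.0003)] x-ang 5.48
```

View pics/w28d.png

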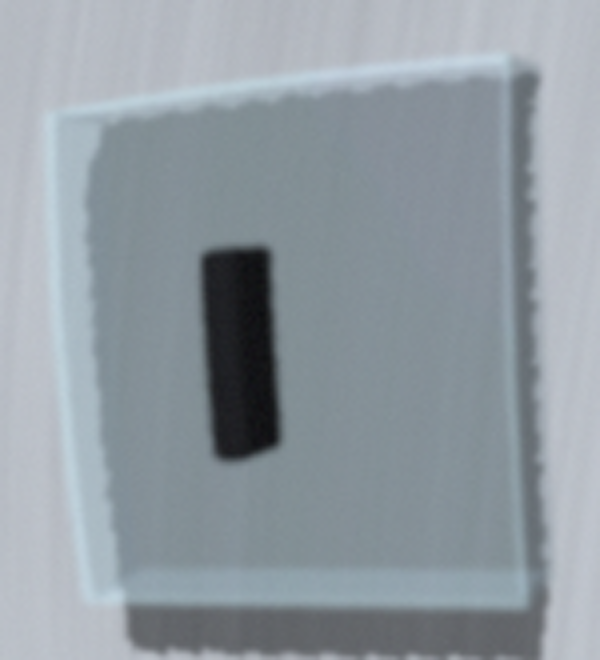

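Tray centre is (0.565, −0.175) at 9.8°, which agrees with the pose the cover was lifted from. I'll go to the cover.

```bash
python3 -c "
from h import *
go([0.378,-0.207,0.12],np.radians(10.0))"
```

```text
{'d_cm': array([  5.03, -17.55,   9.69]), 'dist': 20.67, 'rotvec': array([ 0.   , -0.   ,  0.011]), 'd_in_target_axes': array([  4.83, -17.6 ,   9.7 ])}
```

```bash
python3 -m inch '[{"delta_pos":[0,0,0],"rotation":[0,0,0.011]},{"delta_pos":[0.8,-3,0],"rotation":[0,0,0]},{"delta_pos":[1,-4,1],"rotation":[0,0,0]},{"delta_pos":[1,-4,2],"rotation":[0,0,0]},{"delta_pos":[1,-4,3],"rotation":[0,0,0]},{"delta_pos":[1,-2.6,3],"rotation":[0,0,0]},{"delta_pos":[0,0,1],"rotation":[0,0,0]},{"delta_pos":[0,0,0],"rotation":[0,0,0]},{"delta_pos":[0,0,0],"rotation":[0,0,0]},{"delta_pos":[0,0,0],"rotation":[0,0,0]}]'
python3 - <<'E'
from h import *
st(); c=grab("wrist"); save(c,"w29.png")
k=dark(c,(240,160,320,252)); print(cv2.boundingRect(k),rectw(c,k,0.056))
E
```

```text
time_s: 57.9
eef_pos: [0.3806, -0.2095, 0.1189]
eef_rot: [0.002, 0.643, 0.766, -0.0]
wrist_force: [0.8, -0.2, -0.1]
opening: 0.41
t 57.9 tcp [ 0.3806 -0.2095  0.1189] x [-0.173  0.985 -0.003] y [0.985 0.173 0.002] z [ 0.002 -0.002 -1.   ] F [ 0.8 -0.2 -0.1] open 0.41 q [-0.78  0.    2.05  0.    1.09 -0.95]
(265, 180, 15, 72) ((0.3762, -0.2033), (49.7, 9.5), 100.1)
```

View pics/w29.png

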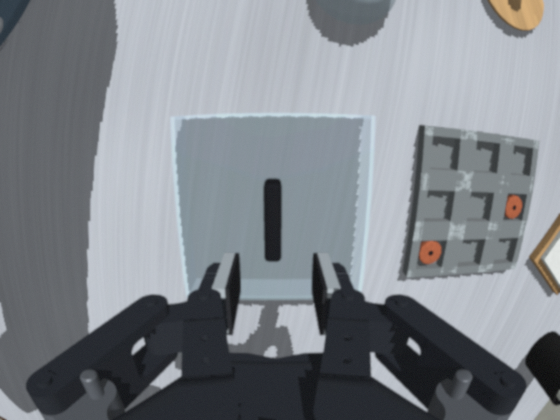

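```bash
python3 - <<'E'
from h import *
c=grab("wrist")
k=dark(c,(250,160,300,275)); r=rectw(c,k,0.056); print(cv2.boundingRect(k),r)
go([r[0][0],r[0][1],0.037],np.radians(10))
E
```

```text
(265, 180, 16, 81) ((0.377, -0.2063), (56.5, 10.0), 100.2)
{'d_cm': array([ 0.35, -0.27,  8.15]), 'dist': 8.16, 'rotvec': array([ 0.001,  0.002, -0.001]), 'd_in_target_axes': array([ 0.34, -0.26,  8.15])}
```

```bash
python3 -m inch '[{"delta_pos":[0.15,-0.15,2],"rotation":[0,0,0]},{"delta_pos":[0,0,2.5],"rotation":[0,0,0]},{"delta_pos":[0,0,2],"rotation":[0,0,0]},{"delta_pos":[0,0,1],"rotation":[0,0,0]},{"delta_pos":[0,0,0.4],"rotation":[0,0,0]},{"delta_pos":[0,0,0],"rotation":[0,0,0]},{"delta_pos":[0,0,0],"rotation":[0,0,0]}]'
python3 -c "
from h import *
st();go([0.378,-0.208,0.0372],np.radians(10.0))"
```

```text
time_s: 58.7
eef_pos: [0.3778, -0.2078, 0.0392]
eef_rot: [0.001, 0.643, 0.766, -0.0]
wrist_force: [0.7, -0.5, -0.0]
opening: 0.408
t 58.7 tcp [ 0.3778 -0.2078  0.0392] x [-0.172  0.985 -0.001] y [0.985 0.172 0.001] z [ 0.001 -0.001 -1.   ] F [ 0.7 -0.5 -0. ] open 0.408 q [-0.78  0.15  2.09 -0.    0.89 -0.95]
{'d_cm': array([-0.02,  0.02,  0.2 ]), 'dist': 0.2, 'rotvec': array([ 0.001,  0.001, -0.001]), 'd_in_target_axes': array([-0.02,  0.02,  0.2 ])}
```

```bash
python3 -m inch '[{"delta_pos":[0,0,0.15],"rotation":[0,0,0]},{"delta_pos":[0,0,0],"rotation":[0,0,0]}]'
python3 -m inch '[{"delta_pos":[0,0,0],"rotation":[0,0,0]},{"delta_pos":[0,0,0],"rotation":[0,0,0]},{"delta_pos":[0,0,0],"rotation":[0,0,0]},{"delta_pos":[0,0,0],"rotation":[0,0,0]},{"delta_pos":[0,0,0],"rotation":[0,0,0]},{"delta_pos":[0,0,0],"rotation":[0,0,0]}]' 0.5
python3 -m inch '[{"delta_pos":[0,0,-0.4],"rotation":[0,0,0]},{"delta_pos":[0,0,-1],"rotation":[0,0,0]},{"delta_pos":[0,0,-1.5],"rotation":[0,0,0]},{"delta_pos":[0,0,-1.5],"rotation":[0,0,0]},{"delta_pos":[0,0,-1.2],"rotation":[0,0,0]},{"delta_pos":[0,0,-0.4],"rotation":[0,0,0]},{"delta_pos":[0,0,0],"rotation":[0,0,0]},{"delta_pos":[0,0,0],"rotation":[0,0,0]}]'
python3 - <<'E'
from h import *
st();go([0.5652,-0.175,0.097],np.radians(10.0)); s=grab("side"); save(s,"s9.png",(200,90,440,250),3)
E
```

```text
time_s: 58.9
eef_pos: [0.3774, -0.2075, 0.0374]
eef_rot: [0.001, 0.643, 0.766, -0.0]
wrist_force: [-0.3, 0.6, 0.0]
opening: 0.409
time_s: 59.5
eef_pos: [0.3773, -0.2075, 0.0373]
eef_rot: [0.0, 0.643, 0.766, -0.0]
wrist_force: [-0.7, 1.3, 5.4]
opening: 0.123
time_s: 60.3
eef_pos: [0.3768, -0.207, 0.0965]
eef_rot: [-0.0, 0.643, 0.766, 0.0]
wrist_force: [0.5, 0.6, -2.2]
opening: 0.123
t 60.3 tcp [ 0.3768 -0.207   0.0965] x [-0.172  0.985  0.001] y [ 0.985  0.172 -0.   ] z [-0.  0. -1.] F [ 0.5  0.6 -2.2] open 0.123 q [-0.78  0.03  2.07  0.    1.04 -0.95]
{'d_cm': array([-0.09, 19.11, -0.06]), 'dist': 19.11, 'rotvec': array([-0.   , -0.001, -0.002]), 'd_in_target_axes': array([-0.12, 19.11, -0.05])}
```

View pics/s9.png

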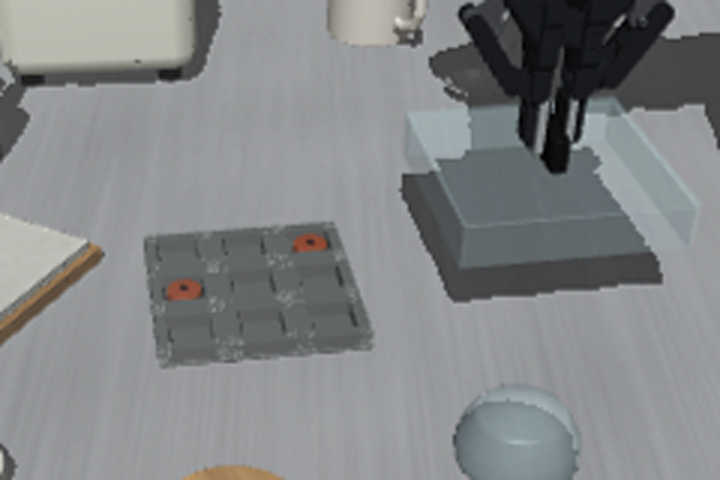

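The cover is held level above the bench, and the tray at (255,290) holds only the two discs. I'll carry it back over the tray.

```bash
python3 -m inch '[{"delta_pos":[0,1,0],"rotation":[0,0,0]},{"delta_pos":[0,2,0],"rotation":[0,0,0]},{"delta_pos":[0,3,0],"rotation":[0,0,0]},{"delta_pos":[0,3,0],"rotation":[0,0,0]},{"delta_pos":[0,3,0],"rotation":[0,0,0]},{"delta_pos":[-0.1,3,0],"rotation":[0,0,0]},{"delta_pos":[0,2,0],"rotation":[0,0,0]},{"delta_pos":[0,1.5,0],"rotation":[0,0,0]},{"delta_pos":[0,0.5,0],"rotation":[0,0,0]},{"delta_pos":[0,0,0],"rotation":[0,0,0]}]'
python3 -m inch '[{"delta_pos":[0,0,0],"rotation":[0,0,0]},{"delta_pos":[0,0,0],"rotation":[0,0,0]}]'
python3 - <<'E'
from h import *
st();go([0.5652,-0.175,0.06],np.radians(10.0)); c=grab("wrist"); save(c,"w30.png"); t=grab("top"); save(t,"t9.png",(300,140,460,290),4)
E
```

```text
time_s: 61.35
eef_pos: [0.5647, -0.175, 0.096]
eef_rot: [-0.001, 0.643, 0.766, -0.0]
wrist_force: [-0.8, -0.2, -1.1]
opening: 0.127
time_s: 61.55
eef_pos: [0.5637, -0.1756, 0.0966]
eef_rot: [-0.0, 0.644, 0.765, -0.0]
wrist_force: [0.4, 0.5, -1.9]
opening: 0.122
t 61.55 tcp [ 0.5637 -0.1756  0.0966] x [-0.172  0.985  0.   ] y [ 0.985  0.172 -0.001] z [-0.001  0.    -1.   ] F [ 0.4  0.5 -1.9] open 0.122 q [-0.5   0.37  1.67 -0.    1.11 -0.68]
{'d_cm': array([0.03, 0.16, 3.66]), 'dist': 3.67, 'rotvec': array([-0.001, -0.   , -0.002]), 'd_in_target_axes': array([0.03, 0.16, 3.66])}
```

View pics/w30.png

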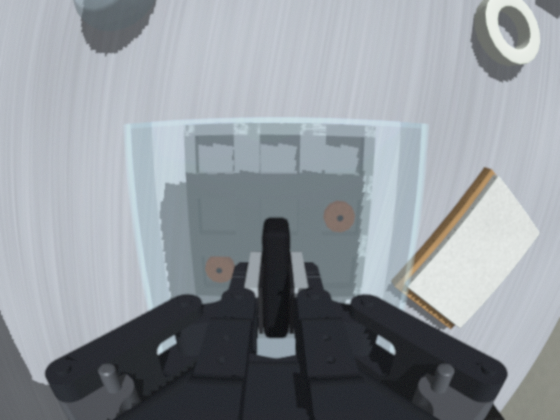

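View pics/t9.png

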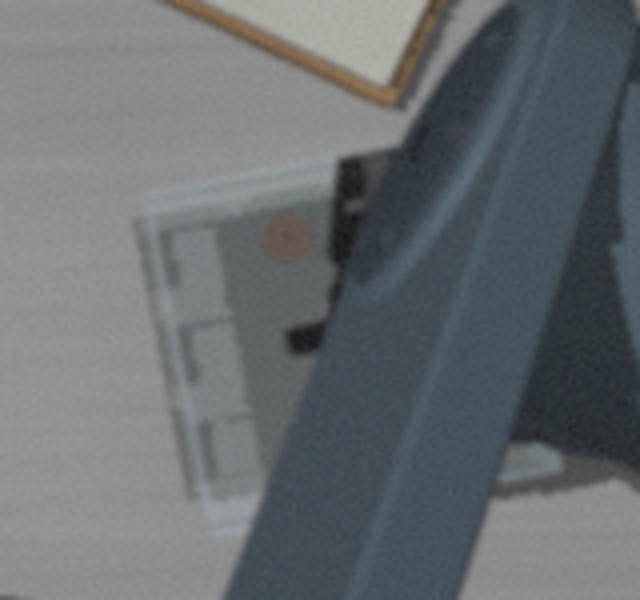

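```bash
python3 -m inch '[{"delta_pos":[0.03,0.12,1],"rotation":[0,0,0]},{"delta_pos":[0,0,1.5],"rotation":[0,0,0]},{"delta_pos":[0,0,1],"rotation":[0,0,0]},{"delta_pos":[0,0,0.5],"rotation":[0,0,0]},{"delta_pos":[0,0,0],"rotation":[0,0,0]},{"delta_pos":[0,0,0],"rotation":[0,0,0]},{"delta_pos":[0,0,0],"rotation":[0,0,0]}]'
python3 - <<'E'
from h import *
st();go([0.5651,-0.1749,0.0375],np.radians(10.0)); s=grab("side"); save(s,"s10.png",(220,130,350,230),5)
E
```

```text
time_s: 62.35
eef_pos: [0.566, -0.1752, 0.0574]
eef_rot: [0.0, 0.643, 0.766, 0.0]
wrist_force: [0.0, -0.2, -1.2]
opening: 0.124
t 62.35 tcp [ 0.566  -0.1752  0.0574] x [-0.172  0.985 -0.001] y [0.985 0.172 0.001] z [ 0.001 -0.    -1.   ] F [ 0.  -0.2 -1.2] open 0.124 q [-0.5   0.43  1.68 -0.    1.03 -0.67]
{'d_cm': array([ 0.05, -0.08,  1.99]), 'dist': 1.99, 'rotvec': array([ 0.001,  0.001, -0.001]), 'd_in_target_axes': array([ 0.05, -0.08,  1.99])}
```

View pics/s10.png

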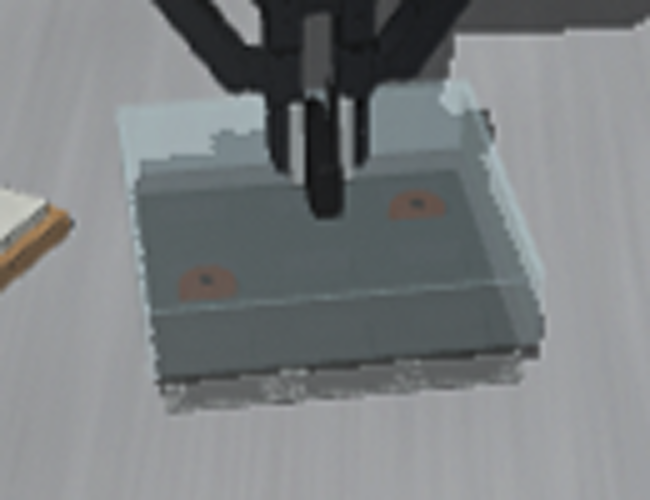

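The cover is level and square just above the tray. I'll lower it, watching the force.

```bash
python3 -m inch '[{"delta_pos":[0.03,-0.06,0.4],"rotation":[0,0,0]},{"delta_pos":[0,0,0.4],"rotation":[0,0,0]},{"delta_pos":[0,0,0.4],"rotation":[0,0,0]},{"delta_pos":[0,0,0.3],"rotation":[0,0,0]},{"delta_pos":[0,0,0],"rotation":[0,0,0]},{"delta_pos":[0,0,0],"rotation":[0,0,0]}]'
python3 -m inch '[{"delta_pos":[0,0,0.3],"rotation":[0,0,0]},{"delta_pos":[0,0,0.15],"rotation":[0,0,0]},{"delta_pos":[0,0,0],"rotation":[0,0,0]},{"delta_pos":[0,0,0],"rotation":[0,0,0]},{"delta_pos":[0,0,0],"rotation":[0,0,0]}]'
python3 - <<'E'
from h import *
st(); s=grab("side"); save(s,"s11.png",(220,130,350,230),5)
E
```

```text
time_s: 63.0
eef_pos: [0.5648, -0.1748, 0.0417]
eef_rot: [-0.0, 0.643, 0.766, -0.0]
wrist_force: [-0.1, 0.2, -2.2]
opening: 0.127
time_s: 63.5
eef_pos: [0.565, -0.1748, 0.0374]
eef_rot: [0.0, 0.643, 0.766, 0.0]
wrist_force: [-0.1, 0.1, -1.2]
opening: 0.129
t 63.5 tcp [ 0.565  -0.1748  0.0374] x [-0.172  0.985 -0.   ] y [0.985 0.172 0.   ] z [ 0. -0. -1.] F [-0.1  0.1 -1.2] open 0.129 q [-0.5   0.46  1.69 -0.    1.   -0.67]
```

View pics/s11.png

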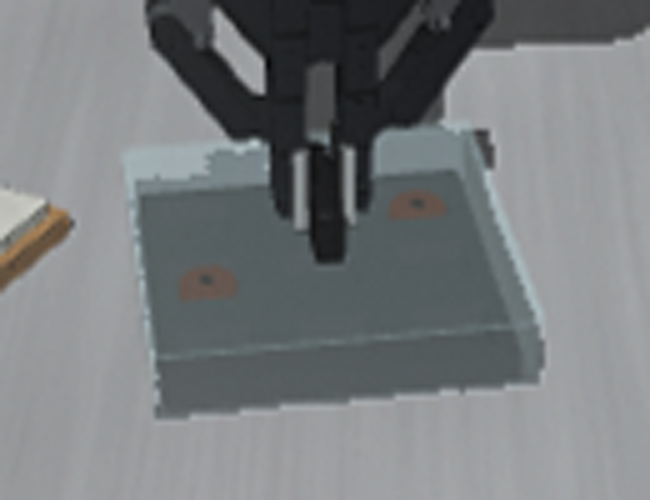

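The cover is down over the tray. I'll release and withdraw to check everything.

```bash
python3 -m inch '[{"delta_pos":[0,0,0],"rotation":[0,0,0]},{"delta_pos":[0,0,0],"rotation":[0,0,0]},{"delta_pos":[0,0,0],"rotation":[0,0,0]}]' 3.5
python3 -m inch '[{"delta_pos":[0,0,-0.5],"rotation":[0,0,0]},{"delta_pos":[0,0,-1.5],"rotation":[0,0,0]},{"delta_pos":[0,0,-3],"rotation":[0,0,0]},{"delta_pos":[0,0,-4],"rotation":[0,0,0]},{"delta_pos":[0,-3,-4],"rotation":[0,0,0]},{"delta_pos":[0,-4,-2],"rotation":[0,0,0]},{"delta_pos":[0,-4,0],"rotation":[0,0,0]},{"delta_pos":[0,-3,0],"rotation":[0,0,0]},{"delta_pos":[0,0,0],"rotation":[0,0,0]},{"delta_pos":[0,0,0],"rotation":[0,0,0]}]'
python3 - <<'E'
from h import *
st(); t=grab("top"); save(t,"t10.png"); s=grab("side"); save(s,"s12.png")
for k in wood(t): print(cv2.boundingRect(k),circ(t,k,0.071))
k=dark(t,(360,205,400,240)); print("bar",rectw(t,k,0.056),cv2.minAreaRect(k))
E
```

```text
time_s: 63.85
eef_pos: [0.565, -0.1749, 0.0375]
eef_rot: [0.0, 0.643, 0.766, 0.0]
wrist_force: [-0.1, -0.5, 0.1]
opening: 0.41
time_s: 64.85
eef_pos: [0.4272, -0.1994, 0.1889]
eef_rot: [0.001, 0.644, 0.765, 0.0]
wrist_force: [1.0, -0.6, 0.8]
opening: 0.411
t 64.85 tcp [ 0.4272 -0.1994  0.1889] x [-0.171  0.985 -0.002] y [0.985 0.171 0.002] z [ 0.002 -0.002 -1.   ] F [ 1.  -0.6  0.8] open 0.411 q [-0.69 -0.01  1.9   0.    1.25 -0.86]
(176, 301, 44, 44) (array([0.3966, 0.1508]), 0.0378)
(0, 301, 43, 119) (array([0.3379, 0.4828]), 0.1001)
(150, 224, 61, 61) (array([0.5153, 0.1808]), 0.0535)
(239, 202, 43, 43) (array([0.5663, 0.0394]), 0.0377)
bar ((0.5641, -0.1736), (55.6, 9.2), 99.6) ((380.7603759765625, 222.38868713378906), (5.221508979797363, 31.574769973754883), 79.3803482055664)
```

View pics/t10.png

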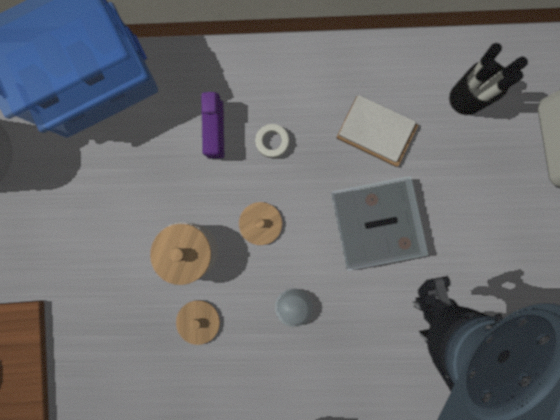

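View pics/s12.png

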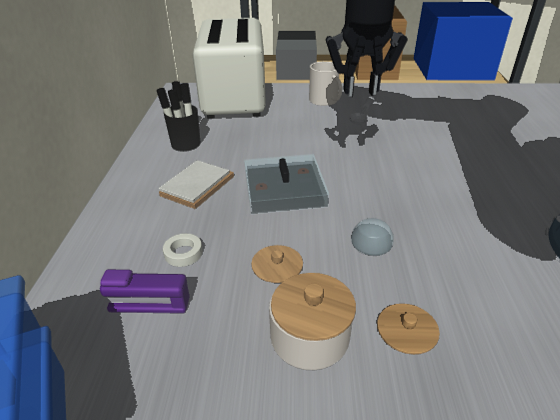

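Both look home, but the lid reads about 2.6 mm shifted in −x since I seated it, so I'll check it closely.

```bash
python3 - <<'E'
from h import *
t=grab("top"); save(t,"t11.png",(135,205,235,300),6); s=grab("side"); save(s,"s13.png",(250,260,380,370),6)
for k in wood(t): print(cv2.boundingRect(k),circ(t,k,0.071))
E
```

```text
(176, 301, 44, 44) (array([0.3967, 0.1508]), 0.0378)
(0, 301, 43, 119) (array([0.335 , 0.4871]), 0.1003)
(150, 224, 61, 61) (array([0.5152, 0.1808]), 0.0535)
(239, 202, 43, 43) (array([0.5663, 0.0394]), 0.0377)
```

View pics/t11.png

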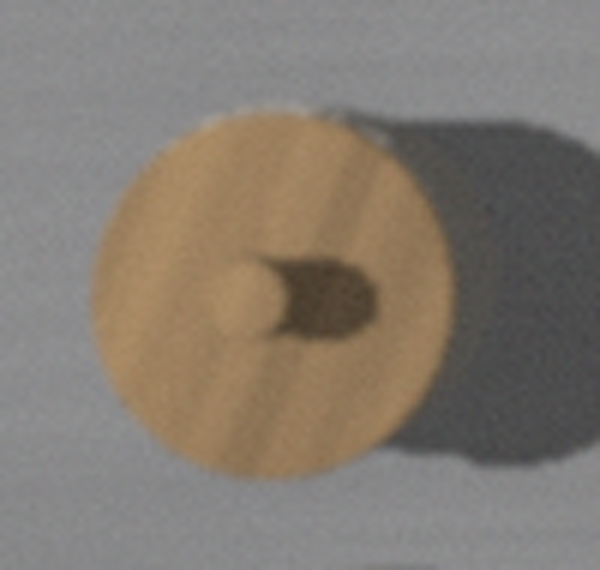

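View pics/s13.png

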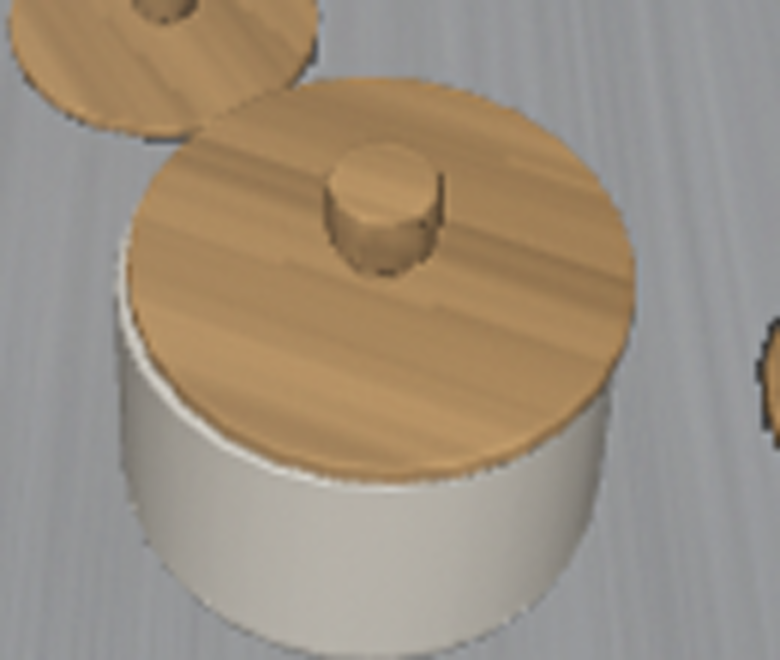

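```bash
python3 - <<'E'
from h import *
t=grab("top"); s=grab("side")
print("knob top", tri(t,(176.2,254.2),s,(313.5,290.3)), onz(t,176.2,254.2,0.095).round(4))
# jar base: lowest visible jar pixels in side view
for nm,cc in (("s8",cv2.imread("pics/s0.png") if 0 else None),): pass
# flange edge points left/right/front in side view at z=.065 vs expected
for c0 in ((0.5152,0.1808),(0.518,0.181)):
    a=np.linspace(0,2*np.pi,24,endpoint=False)
    P=np.array([proj(s,[c0[0]+.054*np.cos(x),c0[1]+.054*np.sin(x),0.071]) for x in a]); print(c0,P.min(0).round(1),P.max(0).round(1))
for k in wood(s):
    x,y,w,h=cv2.boundingRect(k)
    if w>60: print((x,y,x+w,y+h))
im0=cv2.imread("pics/side0.png"); im1=s["color"][:,:,::-1]
cv2.imwrite("pics/cmp.png",np.hstack([cv2.resize(i[270:370,255:370],None,fx=3.4,fy=3.4) for i in (im0,im1)]))
E
```

```text
knob top (array([0.51581769, 0.1813629 , 0.09305363]), np.float64(0.0009096237345398907)) [0.5154 0.1808 0.095 ]
(0.5152, 0.1808) [271.3 271.5] [356.6 337.4]
(0.518, 0.181) [269.1 271.5] [354.4 337.5]
(377, 304, 439, 354)
(252, 245, 356, 341)
(160, 172, 234, 208)
```

View pics/cmp.png

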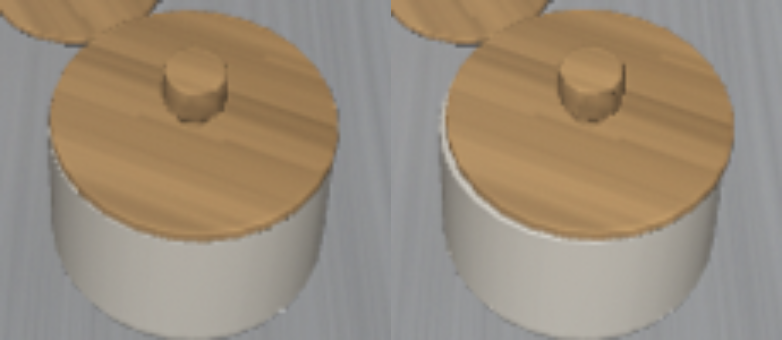

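The lid sits about 2.7 mm off centre, inside its 3.5 mm play. The knob top triangulates to 93 mm with 95 mm expected, directly above the flange centre, so the lid is level and seated. The cover bar is within 1 mm of where it started. Handing in.

```bash
python3 - <<'E'
from h import *
st(); hand_in(); t=grab("top"); save(t,"t12.png")
for k in wood(t): print(circ(t,k,0.071))
k=dark(t,(360,205,400,240)); print("bar",rectw(t,k,0.056))
E
```

```text
t 65.15 tcp [ 0.4276 -0.1987  0.1873] x [-0.173  0.985  0.   ] y [ 0.985  0.173 -0.   ] z [-0.  0. -1.] F [ 0.  -0.  -0.3] open 0.406 q [-0.69 -0.01  1.9   0.    1.25 -0.86]
the job is handed in; nothing more can be done
the job is handed in; nothing more can be done
```

I set the lid and the cover on the bench and put the four six-sided beads that were present into the jar. I then re-seated the lid and put the cover back over the tray. The job was handed in at about 65 s, and no verdict is reported.

**Last checks:**
- **Beads:** All four were standing in the jar when I lowered the lid. Both flat beads are still in their pockets, and the tape, paperweight, stapler and cards look unmoved.
- **Cover:** It reads within about 1 mm of its original position and looks fully down.
- **Lid:** It looks level and flush. The knob top measured 93 mm up by two views, against 95 mm expected.

**One disagreement:** The lid read centred right after I placed it, but about 2.7 mm toward the robot in the last pictures. It was probably the announced knock. That is within the lid's 3.5 mm play and the 7 mm limit, so I left it. A picture after hand-in was refused, so nothing later is confirmed.

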